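# Rinse the printing blocks after the session

## Task

The used printing blocks lying about the bench want rinsing: set every one of them flat in the wash rack, then push the rack through the hinged splash flap until it is fully home against the back of the cabinet and the flap has fallen shut behind it. With the rack home, press the treadle down to its stop and hold it there for a good two seconds, then let it spring back and draw the rack back out onto the ledge so that the flap hangs shut again. Finally set all the blocks flat on the slatted draining board, leave the empty rack out on the ledge, and do not knock the jars, the mug or the scrubbing brush about.

Things in the scene. Friction and masses are not known exactly. Their poses are not given: they have to be found in the camera images.
- block1: Wooden printing block, carved face down: base 92 x 54 mm, 20 mm thick, with a solid bar handle on top, 66 mm long, 24 mm wide, 30 mm high (50 mm tall in all, 0.14 kg). Origin: centre of the underside; x along the length of base and handle, z up. Lies anywhere on the bench at any yaw, or is absent.
- block2: Wooden printing block, carved face down: base 84 x 54 mm, 20 mm thick, with an arched handle on top, 60 mm long, 24 mm wide, 30 mm high (50 mm tall in all, 0.14 kg). Origin: centre of the underside; x along the length of base and handle, z up. Lies anywhere on the bench at any yaw, or is absent.
- block3: Wooden printing block, carved face down: base 92 x 48 mm, 20 mm thick, with an arched handle on top, 62 mm long, 24 mm wide, 30 mm high (50 mm tall in all, 0.14 kg). Origin: centre of the underside; x along the length of base and handle, z up. Lies anywhere on the bench at any yaw, or is absent.
- block4: Wooden printing block, carved face down: base 80 x 50 mm, 20 mm thick, with a solid bar handle on top, 56 mm long, 24 mm wide, 30 mm high (50 mm tall in all, 0.14 kg). Origin: centre of the underside; x along the length of base and handle, z up. Lies anywhere on the bench at any yaw, or is absent.
- rack: Wash rack, loose, sheet steel, 0.45 kg: an open basket 112 mm (x) by 256 mm (y) outside, and a tongue 40 mm wide, 9 mm thick running back (-x) to an upright black grip. Origin: centre of the basket's underside; x into the cabinet, z up. It slides along the rinser's x on the ledge, with 3 mm play to each side guide (3 to 8 N when loaded).
- rack_floor (a point): Middle of the rack's inner floor, 6 mm above the rack's underside. Inside 104 x 248 mm, walls 4 mm thick, tops 28 mm above the rack's underside. Four blocks fit abreast, handles along the rack's x; set at y = -93, -31, 31 and 93 mm from this point they leave room for the fingers.
- rack_grip (a point): Middle of the rack's grip, 183 mm behind (-x) the rack's origin, 40 mm above the rack's underside. The grip is 32 mm wide (y), 16 mm thick (x), from 9 to 61 mm above the rack's underside; take it across its width from above. With the rack home the tongue passes under the shut flap and the grip stands outside, 58 mm before the flap.
- rinser: Block rinser, fixed: steel cabinet with a clear cover, 278 mm wide, 140 mm high, and a ledge before it. Origin on the bench straight below the flap's hinge; x into the cabinet (the robot is on the -x side), z up. Cabinet front face at x = -8 mm, inside of its back at x = 181 mm. The rack is fully home with its front against that back wall, its origin at x = 125 mm (under 10 mm short still counts).
- ledge_mid (a point): Top of the ledge where the rack's origin stands at the start (within 5 mm) and should end: x = -125 mm from the rinser's origin, 12 mm above the bench. Ledge 262 mm wide between guides 26 mm high, ending at x = -209 mm; beyond it a 60 mm wide runner carries the tongue. Rack origins from x = -150 to -110 mm stand well on the ledge and leave the flap free.
- drainer: Draining board, fixed: a slatted wooden board 130 mm (x) by 310 mm (y), top 12 mm above the bench, left of the rinser's runner. Origin on the bench below its middle, x away from the robot. Four blocks fit abreast on it, handles along its x, at y = -112, -37, 37 and 112 mm.
- flap (a joint): Splash flap in the mouth of the cabinet: a panel 248 mm wide, 76 mm high, 80 g, hung from a level hinge 104 mm above the bench; lower edge 28 mm above the bench. 0 = hanging shut, positive = swung into the cabinet, negative = swung out (rad, to 1.45 either way). The load pushes it open; it falls shut by its own weight.
- flap_edge (a point): Middle of the flap's lower edge.
- treadle: Treadle valve, fixed to the bench: base plate 160 mm (x) by 100 mm (y), 10 mm thick, a grey valve box 70 mm high at its far (+x) end with a pipe stub to 110 mm. Origin below the middle of the base plate. Pedal hinge at x = 35 mm, 30 mm above the bench.
- pedal (a joint): The treadle's spring pedal, a plate 105 mm long and 76 mm wide, sloping up from its hinge towards the robot (-x). 0 = up, 0.30 rad = down on its stop (plate level). At the pad it takes about 2.5 N to start and 10 N to reach the stop; it springs back when let go.
- pedal_pad (a point): Top of the pedal's rubber pad, 85 mm from the hinge, where to press straight down; about 61 mm above the bench when up, 36 mm when down; moves with the pedal.
- jar_a: Paint jar, 64 mm across, 70 mm tall, on the bench near the robot; stays where it is. Origin: centre of the underside.
- jar_b: Paint jar, 72 mm across, 85 mm tall; stays where it is.
- jar_c: Paint jar, 60 mm across, 65 mm tall; stays where it is.
- scrub_brush: Scrubbing brush, 130 x 50 x 38 mm, bristles down, no handle; stays where it is.
- mug: White mug, 80 mm across, 90 mm tall; stays where it is.

How it is judged (in metres and radians):
On the way, in this order (a step that is already met when the one before it is completed fails the run):
1. the rack, with every block flat in it, is fully home in the rinser and the flap hangs shut behind it (x of block1 in the frame of rack between -0.03 and 0.03 m and y of block1 in the frame of rack between -0.115 and 0.115 m and z of block1 in the frame of rack between 0 and 0.013 m and angle between each of block1, block2, block3, block4's own z axis and vertical below 0.15 rad and x of block2 in the frame of rack between -0.03 and 0.03 m and y of block2 in the frame of rack between -0.115 and 0.115 m and z of block2 in the frame of rack between 0 and 0.013 m and x of block3 in the frame of rack between -0.03 and 0.03 m and y of block3 in the frame of rack between -0.115 and 0.115 m and z of block3 in the frame of rack between 0 and 0.013 m and x of block4 in the frame of rack between -0.03 and 0.03 m and y of block4 in the frame of rack between -0.115 and 0.115 m and z of block4 in the frame of rack between 0 and 0.013 m and x of rack in the frame of rinser above 0.115 m and value of joint flap between -0.12 and 0.12 rad), for 0.3 s.
2. with the rack home, the treadle is held down on its stop for 1.5 s (value of joint pedal above 0.265 rad and x of rack in the frame of rinser above 0.112 m), for 1.5 s.
At the end, for the whole second after the job is handed in: Every block lies flat on the draining board (its middle within 50 mm of the board's along x, 145 mm along y, tilt under 0.1 rad); the rack stands level and still, its origin 100 to 165 mm before the flap; the flap hangs shut within 0.12 rad; the treadle is up (under 0.04 rad) (x of block1 in the frame of drainer between -0.05 and 0.05 m and y of block1 in the frame of drainer between -0.145 and 0.145 m and z of block1 in the frame of drainer between 0.006 and 0.018 m and angle between each of block1, block2, block3, block4's own z axis and vertical below 0.1 rad and x of block2 in the frame of drainer between -0.05 and 0.05 m and y of block2 in the frame of drainer between -0.145 and 0.145 m and z of block2 in the frame of drainer between 0.006 and 0.018 m and x of block3 in the frame of drainer between -0.05 and 0.05 m and y of block3 in the frame of drainer between -0.145 and 0.145 m and z of block3 in the frame of drainer between 0.006 and 0.018 m and x of block4 in the frame of drainer between -0.05 and 0.05 m and y of block4 in the frame of drainer between -0.145 and 0.145 m and z of block4 in the frame of drainer between 0.006 and 0.018 m and value of joint flap between -0.12 and 0.12 rad and x of rack in the frame of rinser between -0.165 and -0.1 m and angle between rack's own z axis and vertical below 0.05 rad and value of joint pedal below 0.04 rad and linear speed of rack below 0.02 m/s); the robot touches nothing.
It fails at once if a jar, the mug or the scrubbing brush is knocked more than 50 mm from its place (distance of any of jar_a, jar_b, jar_c, scrub_brush, mug from where it was at the start of the episode above 0.05 m).
Of block1, block2, block3, block4 only 3 to 4 are there at a start; the rules pass over those that are not, and their reading is None.
At some moment in a run one of block1, block2, block3, block4 may be knocked a few centimetres aside while the robot is not near it.
Once in a run the grip may slacken for a moment while it holds something.
It also fails if it takes over 210 s, if anything falls off the work surface, if the arm or the gripper's body presses on something with over 40 N, if the wrist force passes 120 N, or if a joint passes its speed limit or range.

## Robot

A 6-joint arm with a two-finger parallel gripper is mounted at the origin on the work surface. World frame = base frame: x ahead of the robot, y to its left, z up, the work surface at z = 0. Lengths are in mm, angles in rad, forces in N, time in s.
With the tool pointing down it reaches from about 275 to 1000 mm from the base axis. Payload 8.4 kg.
Tool frame: the origin (TCP) lies midway between the tips of the shut fingers; the grasp point (between the pads) lies 19 mm behind it; z points along the fingers, y is the line along which they close (so a half turn about z gives the same grasp; the last joint's range is limited). The gripper opens to 85 mm and grips with 20 to 120 N. Pads are 22 mm wide; open, the fingers measure 114 mm over their backs; the gripper's body (76 mm by 85 mm) begins 54 mm behind the grasp point. The pads swing forward as they close: fully open they stand 13 mm farther back than shut.
Start: joints at [-1.109, 0.353, 1.633, -0, 1.155, -0.002], TCP at [279.593, -558.977, 231.281] pointing down, gripper open.
Joint ranges: [-2.63, 2.63], [-0.92, 2.1], [0.06, 2.66], [-1.3, 4.44], [0, 2.69], [-3.02, 3.02]. Speed limits (rad/s): [2.22, 2.22, 2.79, 3.14, 3.14, 3.14].

## Interface

Orientations are given as [roll, pitch, yaw] about the fixed x, y, z axes, in that order (R = Rz(yaw) Ry(pitch) Rx(roll)).
In Python, from rig import r gives the robot as it stands.
- The arm moves only by the tool servo_tool, never from a script. Its argument "deltas" is a list of rows, each an object of numbers: "x", "y", "z": the shift along the world's x, y, z in mm; "rx", "ry", "rz": the turn, a rotation vector about the world's x, y, z in rad; "gripper": the gripper's target within -1 to 1 (fully open at 1, half-way at 0, shut at -1). A call has 1 to 10 rows; each row is the pose to reach, as a shift and turn from the pose commanded when the call began; what a row does not reach only later rows make up. A row lasts 1/10 s, in which the tool goes at most 50 mm and 8.59 degrees, less where a joint would pass 70% of its speed; a pose out of reach is approached as far as the arm can. A call with a gripper value outside its range is refused whole. The fingers move at their own pace and stop on an object; "newtons" is the grip in N (left out, the last holds). Time passes only in rows, so rows that repeat a pose let the fingers close. It gives the time, the measured TCP pose, the force, the opening and the grip force at its end, in the units of the state.
- r.sense(): the state, without advancing time (a new reading comes with each control period).
- r.grab_frame(name): name is "scene" or "top"; returns the picture (420x560x3 uint8, blue, green, red); there is no depth.
- r.camera_params(name): a dict with "mtx" (3x3 intrinsics, pixels), "D" ([k1, k2, p1, p2, k3] as OpenCV has them; the pictures are not rectified), "eye" and "orientation" of the camera in the world. Camera axes: x right, y down, z forward; pixel columns grow to the right and rows downward; lengths in mm; the calibration is good to about 2 mm. A picture is of the moment at which its call begins. camera_params takes no time and is no camera call.
- r.sign_off(): hands the job in; it is judged then, once.
Trained networks look in the newest picture that a camera, given by its name, has taken for a name from the list of things; names that differ only in an ending like _2 or _b are one class to them, and where a whole thing is asked for, a point or a joint stands for the part that bears it (a point fixed in the world has none). Each returns a list of dicts, best first, with "conf" (0 to 1); they miss things now and then, are a little off and sometimes report something else, mostly with a low value. They report only what shows in the picture. A call takes as long as a camera call.
- r.recognise(name, camera): "box" ([left, top, width, height] in pixels, round what is visible of it).
The state is a dict: "clock": time; "qpos": joint angles; "qvel": joint speeds; "joint_efforts": joint torques, N m; "eef_pos": TCP position; "tcp_rot": TCP orientation; "contact_force": force on the tool from outside, world axes, zero at the start; "wrist_torque": the same for the moment, N m; "opening": opening from 0.0 (shut) to 1.0 (fully open); "grasp_force": force on a finger pad.
Only numpy, scipy, OpenCV 4.12 (cv2) and the standard library are available. Lean on these libraries where they do the work, as an engineer would, in place of code of your own. Each camera call takes 0.05 s, during which the arm holds its last target. There are 200 camera calls.

## Working session

There is one attempt and no reset: what is moved stays moved. The work goes in short steps, Python scripts to look and compute and a tool call to move; the robot and the scene stay as the last step left them, time stands still between calls to the robot, and variables do not carry over. Pictures are saved under pics/ and viewed, at most 14 in all, crops included, and the job is handed in when it is done.

Besides the shell and the picture viewer there is one more tool, called after "Request:" by a JSON object that holds its "op" and its "data", one argument or row to a line. servo_tool: Moves the arm, as the interface text tells. Its arguments: {"type":"object","properties":{"deltas":{"type":"array","items":{"type":"object","properties":{"x":{"type":"number"},"y":{"type":"number"},"z":{"type":"number"},"rx":{"type":"number"},"ry":{"type":"number"},"rz":{"type":"number"},"gripper":{"type":"number"}}}},"newtons":{"type":"number"}},"required":["deltas"]}

```bash
ls; mkdir -p pics; python3 - <<'E'
from rig import r
import cv2,numpy as np
for c in ("scene","top"):
    im=r.grab_frame(c); cv2.imwrite(f"pics/{c}0.png",im)
    p=r.camera_params(c); print(c,p)
    for n in ["block1","block2","block3","block4","rack","rack_grip","rinser","drainer","treadle","pedal_pad","jar_a","jar_b","scrub_brush","mug","flap"]:
        print(n,[(np.round(d["box"]).astype(int).tolist(),round(d["conf"],2)) for d in r.recognise(n,c)][:5])
s=r.sense();print(s)
E
```

```text
pics
scene {'mtx': array([[441.87685207,   0.        , 284.04108101],
       [  0.        , 441.87685207, 206.96389346],
       [  0.        ,   0.        ,   1.        ]]), 'D': array([-0.08951315,  0.        ,  0.        ,  0.        ,  0.        ]), 'eye': array([1590.36063485, -417.21448988, 1070.1618933 ]), 'orientation': array([-2.27178762, -0.01318662,  1.18544125])}
block1 [([203, 214, 33, 19], 0.96), ([152, 253, 18, 30], 0.93), ([188, 245, 27, 27], 0.89), ([166, 220, 20, 28], 0.65), ([380, 152, 25, 29], 0.38)]
block2 [([203, 214, 33, 19], 0.96), ([152, 253, 18, 30], 0.93), ([188, 245, 27, 27], 0.89), ([166, 220, 20, 28], 0.65), ([380, 152, 25, 29], 0.38)]
block3 [([203, 214, 33, 19], 0.96), ([152, 253, 18, 30], 0.93), ([188, 245, 27, 27], 0.89), ([166, 220, 20, 28], 0.65), ([380, 152, 25, 29], 0.38)]
block4 [([203, 214, 33, 19], 0.96), ([152, 253, 18, 30], 0.93), ([188, 245, 27, 27], 0.89), ([166, 220, 20, 28], 0.65), ([380, 152, 25, 29], 0.38)]
rack [([225, 200, 79, 72], 0.86)]
rack_grip [([229, 206, 75, 65], 0.72)]
rinser [([220, 209, 144, 134], 0.71)]
drainer [([302, 178,
[... 1981 characters left out ...]
], 0.79)]
{'clock': 1.6, 'qpos': array([-1.10940527e+00,  3.52989867e-01,  1.63340397e+00, -1.83020755e-05,
        1.15523327e+00, -2.41015066e-03]), 'qvel': array([-0.0012378 ,  0.00024783, -0.00023901,  0.00201739,  0.00101602,
       -0.0006087 ]), 'joint_efforts': array([ 9.40146783e-04, -6.05164218e+01, -3.42436194e+01,  2.64935670e-05,
        1.14672883e-03, -1.27482161e-05]), 'eef_pos': array([ 279.57872864, -558.96975287,  231.28560075]), 'tcp_rot': array([-3.14155817e+00,  1.66610487e-05,  4.63808599e-01]), 'contact_force': array([0.0531798 , 0.40004592, 0.3382515 ]), 'wrist_torque': array([-0.04078494, -0.01982951, -0.02753256]), 'grasp_force': 0.0, 'opening': 1.0027103209631172}
```

```bash
python3 - <<'E'
import cv2
a=cv2.imread("pics/scene0.png")[130:350,110:430]
cv2.imwrite("pics/s0c.png",cv2.resize(a,None,fx=2.5,fy=2.5,interpolation=cv2.INTER_CUBIC))
b=cv2.imread("pics/top0.png")[55:285,80:450]
cv2.imwrite("pics/t0c.png",cv2.resize(b,(800,497),interpolation=cv2.INTER_CUBIC))
E
```

```text
(no output)
```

View pics/s0c.png

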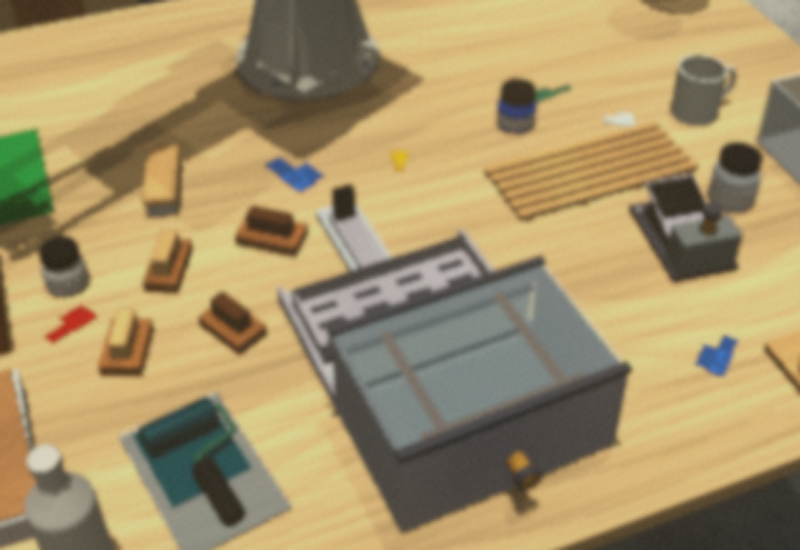

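View pics/t0c.png

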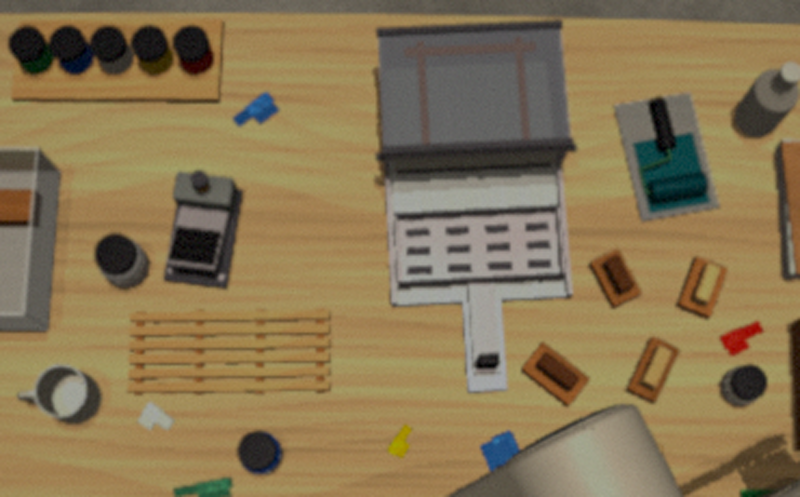

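```bash
cat > h.py <<'E'
import cv2,numpy as np
from scipy.spatial.transform import Rotation as R
from rig import r
def cam(n):
    p=r.camera_params(n); M=R.from_euler('xyz',p["orientation"]).as_matrix()
    return p["mtx"],p["D"],np.array(p["eye"]),M
C={n:cam(n) for n in("scene","top")}
def proj(n,P):
    K,D,e,M=C[n]; P=np.atleast_2d(np.asarray(P,float))
    rv=cv2.Rodrigues(M.T)[0]
    return cv2.projectPoints(P,rv,-M.T@e,K,D)[0][:,0]
def ray(n,uv):
    K,D,e,M=C[n]; q=cv2.undistortPoints(np.array([[uv]],float),K,D)[0,0]
    return e,M@np.array([q[0],q[1],1])
def onz(n,uv,z):
    e,d=ray(n,uv); return e+d*(z-e[2])/d[2]
def box(L,W,z0,z1):
    return np.array([[a*L/2,b*W/2,z] for a in(-1,1) for b in(-1,1) for z in(z0,z1)])
def place(P,x,y,yaw,z=0):
    c,s=np.cos(yaw),np.sin(yaw); return P@np.array([[c,s,0],[-s,c,0],[0,0,1]])+[x,y,z]
E
python3 - <<'E'
from h import *
t=cv2.imread("pics/top0.png");s=cv2.imread("pics/scene0.png")
print("table",t[270,300],t[150,240]," s",s[200,190])
for b in [[322,215,28,26],[374,214,18,23],[396,170,19,34],[357,170,17,28]]:
    print(b,onz("top",(b[0]+b[2]/2,b[1]+b[3]/2),25).round(0))
# crops with pixel rulers
def crop(im,x0,y0,w,h,f):
    c=cv2.resize(im[y0:y0+h,x0:x0+w],None,fx=f,fy=f,interpolation=cv2.INTER_CUBIC)
    for u in range(x0-x0%10+10,x0+w,10): cv2.line(c,((u-x0)*f,0),((u-x0)*f,6 if u%50 else 14),(0,0,255),1)
    for v in range(y0-y0%10+10,y0+h,10): cv2.line(c,(0,(v-y0)*f),(6 if v%50 else 14,(v-y0)*f),(0,0,255),1)
    return c
cv2.imwrite("pics/a1.png",crop(t,250,125,180,120,4)); cv2.imwrite("pics/a2.png",crop(s,150,180,200,140,4))
# print labs along block cross-section rows
print(t[228,318:354].tolist()); print(t[185,390:420].tolist())
print(s[224,200:240].tolist())
E
```

```text
table [ 80 123 157] [ 87 136 164]  s [111 167 202]
[322, 215, 28, 26] [ 428. -182.   25.]
[374, 214, 18, 23] [ 438. -338.   25.]
[396, 170, 19, 34] [ 569. -417.   25.]
[357, 170, 17, 28] [ 577. -282.   25.]
[[95, 151, 161], [101, 155, 168], [93, 147, 160], [86, 136, 150], [74, 116, 139], [52, 82, 102], [31, 60, 92], [31, 71, 119], [35, 77, 132], [38, 84, 141], [37, 84, 139], [36, 80, 135], [38, 77, 127], [18, 50, 89], [8, 35, 61], [1, 20, 39], [18, 22, 37], [9, 25, 50], [11, 29, 62], [18, 38, 73], [18, 41, 78], [21, 44, 77], [22, 42, 77], [23, 44, 78], [25, 50, 84], [22, 43, 78], [25, 47, 78], [21, 42, 75], [32, 61, 100], [32, 69, 116], [37, 76, 124], [39, 80, 122], [61, 107, 134], [81, 131, 147], [93, 146, 158], [97, 150, 161]]
[[87, 135, 164], [86, 135, 160], [86, 133, 163], [84, 133, 161], [88, 137, 164], [80, 128, 155], [61, 94, 119], [33, 64, 96], [34, 74, 125], [43, 90, 144], [41, 86, 144], [36, 80, 134], [28, 55, 93], [37, 65, 92], [59, 107, 135], [80, 136, 162], [87, 146, 165], [85, 149, 163], [80, 143, 161], [82, 142, 163], [71, 128, 156], [52, 96, 143], [40, 86, 141], [46, 91, 146], [62, 105, 148], [78, 127, 156], [86, 134, 164], [85, 134, 162], [86, 132, 162], [86, 135, 163]]
[[136, 201, 219], [133, 199, 218], [130, 194, 213], [112, 172, 195], [78, 126, 157], [53, 92, 133], [49, 86, 132], [49, 88, 137], [49, 91, 140], [51, 93, 145], [52, 94, 148], [52, 96, 150], [54, 98, 152], [52, 96, 151], [50, 95, 148], [54, 96, 149], [53, 97, 149], [50, 92, 143], [47, 87, 136], [47, 84, 129], [47, 81, 124], [46, 81, 125], [43, 74, 112], [40, 67, 99], [36, 62, 91], [40, 68, 101], [45, 82, 126], [53, 98, 153], [58, 107, 166], [55, 102, 158], [50, 87, 134], [55, 89, 120], [80, 125, 146], [111, 169, 189], [128, 191, 210], [134, 200, 217], [135, 199, 219], [132, 197, 218], [131, 194, 216], [125, 185, 208]]
```

View pics/a1.png

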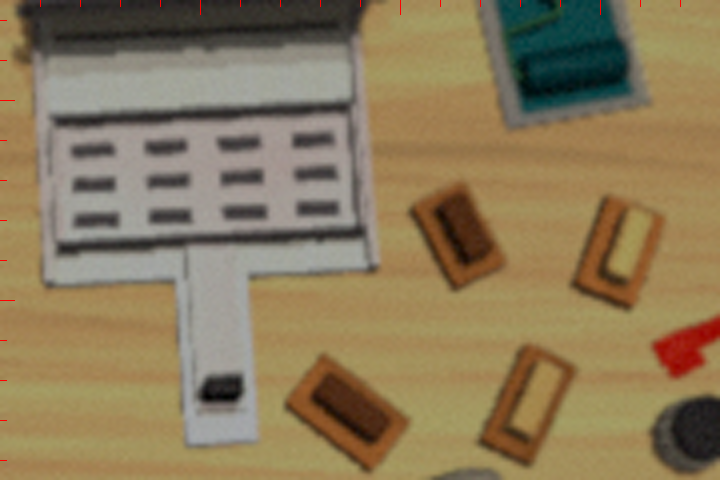

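View pics/a2.png

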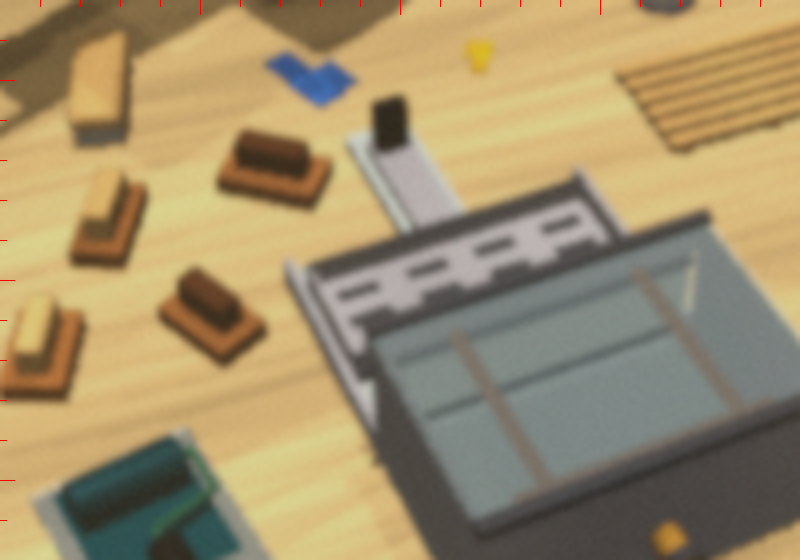

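```bash
cat >> h.py <<'E'
S=4
T={1:(92,54,66),2:(84,54,60),3:(92,48,62),4:(80,50,56)}
def ratio(n,im):
    f=cv2.GaussianBlur(im.astype(np.float32),(3,3),0); q=f[...,0]/(f[...,2]+1)
    th,hi=(0.41,0.53) if n=="top" else (0.475,0.6)
    q=np.clip((hi-q)/(hi-(2*th-hi)),0,1)   # 1 brown, 0 table
    return cv2.resize(q,None,fx=S,fy=S,interpolation=cv2.INTER_LINEAR)
def fill(m,n,P,v):
    uv=proj(n,P)*S+(S-1)/2; h=cv2.convexHull(uv.astype(np.float32))
    cv2.fillConvexPoly(m,np.round(h*16).astype(np.int32),v,shift=4)
def loss(p,k,dark,Q,zb=0):
    L,W,H=T[k]; tot=0
    for n,q in Q.items():
        m=np.zeros(q.shape,np.uint8); 
        fill(m,n,place(box(L,W,0,20),*p[:3],zb),1)
        h=np.zeros_like(m); fill(h,n,place(box(H,24,20,50),*p[:3],zb),1)
        c=proj(n,[[p[0],p[1],25]])[0]*S; a=np.int32(np.clip(c-30*S,0,None)); b=np.int32(c+30*S)
        sl=np.s_[a[1]:b[1],a[0]:b[0]]; m,h,qq=m[sl],h[sl],q[sl]
        near=cv2.dilate(m|h,np.ones((S*12+1,)*2,np.uint8))>0
        t=(m|h) if dark else m&(1-h)
        tot+=np.abs(t-qq)[near].sum()/S**2
    return tot
def fitblock(x,y,dark,Q,yaws=np.arange(0,3.14,.2),types=None,zb=0):
    from scipy.optimize import minimize
    out=[]
    for k in types or T:
        y0=min(yaws,key=lambda a:loss((x,y,a),k,dark,Q,zb))
        o=minimize(loss,(x,y,y0),args=(k,dark,Q,zb),method="Nelder-Mead",options=dict(initial_simplex=[(x,y,y0),(x+8,y,y0),(x,y+8,y0),(x,y,y0+.15)],xatol=.05,fatol=.05))
        out.append((o.fun,k,o.x))
    return sorted(out,key=lambda t:t[0])
E
python3 - <<'E'
from h import *
Q={n:ratio(n,cv2.imread(f"pics/{n}0.png")) for n in("top","scene")}
for x,y,d in [(428,-182,1),(438,-338,0),(569,-417,0),(577,-282,1)]:
    for f,k,p in fitblock(x,y,d,Q): print(round(f),k,p.round(2))
    print("  top-only",[(round(f),k,p.round(2).tolist()) for f,k,p in fitblock(x,y,d,{"top":Q["top"]})[:1]],"scene-only",[(round(f),k,p.round(2).tolist()) for f,k,p in fitblock(x,y,d,{"scene":Q["scene"]})[:1]])
pts=np.array([(94,184),(168,180),(242,177),(316,173)])/4+[250,125]-.4
W=np.array([onz("top",p,18) for p in pts]); print(W.round(1), W.mean(0))
v=W[0]-W[-1]; print("rack yaw",np.arctan2(-v[0],v[1]))
for n,uv in [("ledgeL",(46,284)),("ledgeR",(376,268))]: print(n,onz("top",np.array(uv)/4+[250,125],38).round(1))
for n,uv in [("rimBL",(57,248)),("rimBR",(362,232)),("rimFL",(52,120)),("rimFR",(350,105))]: print(n,onz("top",np.array(uv)/4+[250,125],40).round(1))
E
```

```text
262 4 [ 430.53 -185.31    0.91]
262 3 [ 430.34 -184.96    0.91]
271 2 [ 430.35 -185.22    0.9 ]
293 1 [ 431.07 -185.31    0.89]
  top-only [(61, 3, [430.82, -184.75, 0.91])] scene-only [(185, 4, [430.78, -184.89, 0.9])]
362 4 [ 438.31 -336.65    2.69]
372 3 [ 439.09 -336.75    2.72]
410 2 [ 438.54 -337.55    2.71]
452 1 [ 438.99 -337.27    2.71]
  top-only [(163, 3, [440.17, -336.48, 2.68])] scene-only [(189, 4, [435.58, -337.63, 2.72])]
380 4 [ 569.54 -417.29    2.76]
425 2 [ 569.74 -417.44    2.78]
451 3 [ 568.51 -416.65    2.77]
493 1 [ 569.31 -417.46    2.78]
  top-only [(141, 4, [570.59, -417.31, 2.76])] scene-only [(230, 4, [564.19, -417.01, 2.78])]
332 4 [ 5.8240e+02 -2.8034e+02  4.0000e-01]
393 2 [ 5.8267e+02 -2.8069e+02  3.8000e-01]
405 3 [ 5.8124e+02 -2.7995e+02  4.2000e-01]
462 1 [ 5.8052e+02 -2.8033e+02  3.7000e-01]
  top-only [(102, 4, [582.21, -280.93, 0.42])] scene-only [(227, 4, [581.85, -280.11, 0.32])]
[[ 619.7   26.    18. ]
 [ 624.1  -35.9   18. ]
 [ 627.7  -97.9   18. ]
 [ 632.2 -160.1   18. ]] [625.91479662 -66.97355019  18.        ]
rack yaw 0.06708707629761884
ledgeL [528.1  63.   38. ]
ledgeR [ 545.7 -208.    38. ]
rimBL [558.   54.4  40. ]
rimBR [ 575.4 -196.6   40. ]
rimFL [667.   60.3  40. ]
rimFR [ 684.1 -187.9   40. ]
```

```bash
cat >> h.py <<'E'
def draw(c,n,P,x0,y0,f,col):
    uv=((proj(n,P)-[x0,y0]+.5)*f).astype(int)
    for i in range(8):
        for b in(1,2,4):
            j=i^b
            if j>i: cv2.line(c,tuple(map(int,uv[i])),tuple(map(int,uv[j])),col,1)
def off(P,dx,dy=0): return P+[dx,dy,0]
E
python3 - <<'E'
from h import *
B=[(4,430.5,-185,.91),(4,438.5,-336.7,2.7),(4,569.5,-417,2.76),(4,582,-280.3,.4)]
rk=(622,-67,.067); ri=(622+125*np.cos(.067),-67+125*np.sin(.067),.067)
for n,(x0,y0,w,h,f),o in [("top",(250,60,180,145,4),"b1"),("scene",(150,180,200,150,4),"b2")]:
    im=cv2.imread(f"pics/{n}0.png")[y0:y0+h,x0:x0+w]; c=cv2.resize(im,None,fx=f,fy=f,interpolation=cv2.INTER_CUBIC)
    for k,*p in B: draw(c,n,place(box(T[k][0],T[k][1],0,20),*p),x0,y0,f,(255,0,0)); draw(c,n,place(box(T[k][2],24,20,50),*p),x0,y0,f,(0,255,0))
    draw(c,n,place(box(112,256,12,40),*rk),x0,y0,f,(0,0,255))
    draw(c,n,place(off(box(16,32,21,73),-183),*rk),x0,y0,f,(0,0,255))
    draw(c,n,place(off(box(193,278,0,140),88.5),*ri),x0,y0,f,(255,0,255))
    cv2.imwrite(f"pics/{o}.png",c)
t=cv2.imread("pics/top0.png");s=cv2.imread("pics/scene0.png")
def crop(im,x0,y0,w,h,f):
    c=cv2.resize(im[y0:y0+h,x0:x0+w],None,fx=f,fy=f,interpolation=cv2.INTER_CUBIC)
    for u in range(x0-x0%10+10,x0+w,10): cv2.line(c,((u-x0)*f,0),((u-x0)*f,6 if u%50 else 14),(0,0,255),1)
    for v in range(y0-y0%10+10,y0+h,10): cv2.line(c,(0,(v-y0)*f),(6 if v%50 else 14,(v-y0)*f),(0,0,255),1)
    return c
a=crop(t,115,125,130,120,3); b=crop(s,290,145,130,120,3)
cv2.imwrite("pics/b3.png",np.hstack([a,b]))
E
```

```text
(no output)
```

View pics/b1.png

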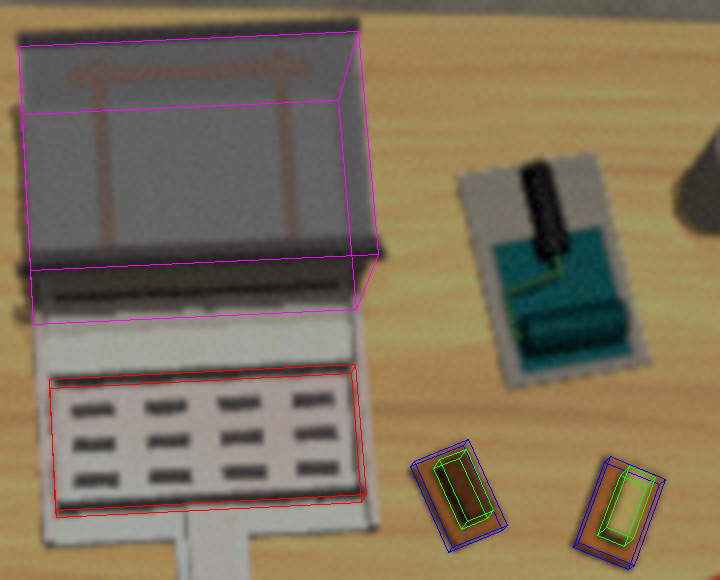

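View pics/b2.png

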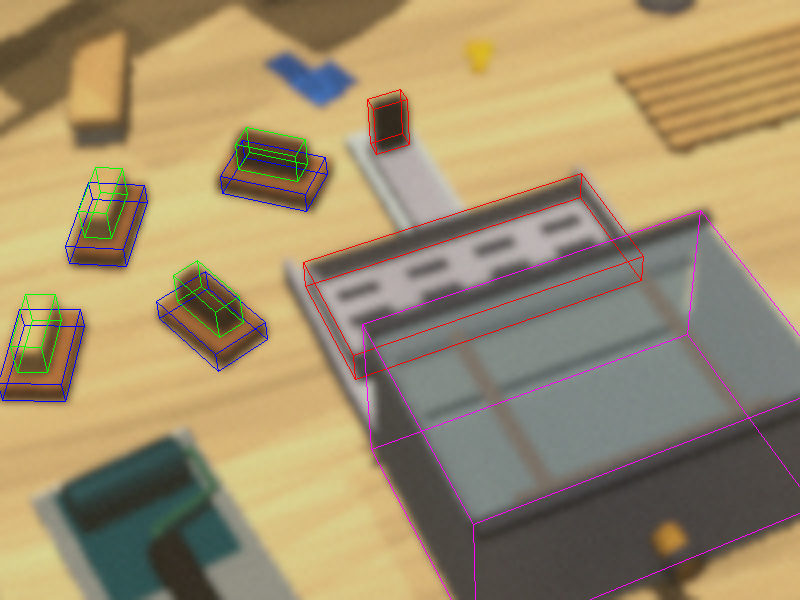

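View pics/b3.png

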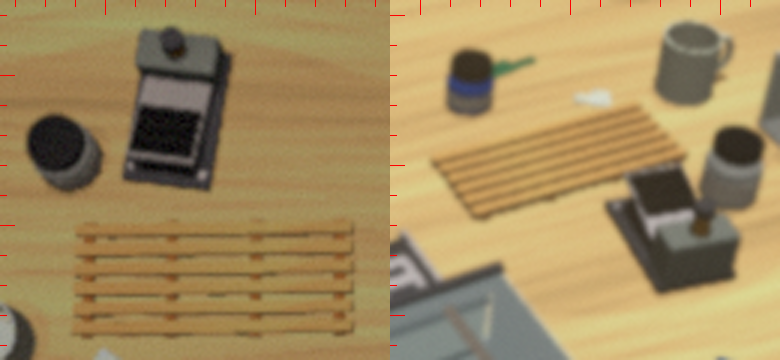

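```bash
python3 - <<'E'
from h import *
t=lambda u,v:(115+u/3-.33,125+v/3-.33); s=lambda u,v:(290+(u-390)/3-.33,145+v/3-.33)
D=[onz("top",t(*p),12)[:2] for p in[(77,222),(352,222),(352,331),(74,333)]]; print("drainer",np.round(D,1),np.mean(D,0))
DS=[onz("scene",s(*p),12)[:2] for p in[(432,162),(638,106),(686,157),(480,218)]]; print("drainer s",np.round(DS,1),np.mean(DS,0))
def tri(a,b):
    (e1,d1),(e2,d2)=ray("top",a),ray("scene",b); A=np.c_[d1,-d2]; k=np.linalg.lstsq(A,e2-e1,rcond=None)[0]
    p,q=e1+d1*k[0],e2+d2*k[1]; return ((p+q)/2).round(1),np.linalg.norm(p-q).round(1)
print("pad",tri(t(167,133),s(662,190)))
print("stub",tri(t(172,42),s(705,208)))
for p in[(139,108),(200,110),(195,159),(132,153)]: print("padc",onz("top",t(*p),61).round(1))
print("base",[onz("top",t(*p),10).round(1) for p in[(123,180),(210,188),(231,53)]])
print("jar",onz("top",t(57,143),85).round(0), "blue jar",onz("top",(201.5,263.5),70).round(0))
E
```

```text
drainer [[518.7 468.1]
 [523.1 161.1]
 [401.5 157.9]
 [394.2 464.2]] [459.36925815 312.82090645]
drainer s [[415.3 155. ]
 [406.1 462.9]
 [523.8 464.3]
 [534.3 165.5]] [469.89299921 311.93011186]
pad (array([611.3, 365. ,  55.8]), np.float64(2.6))
stub (array([701.1, 357. , 102.6]), np.float64(4.3))
padc [637.3 395.3  61. ]
padc [635.8 327.9  61. ]
padc [580.5 330.7  61. ]
padc [586.4 400.2  61. ]
base [array([567.8, 419.4,  10. ]), array([559.9, 321. ,  10. ]), array([717.3, 304.4,  10. ])]
jar [591. 478.  85.] blue jar [302. 248.  70.]
```

Request:
{"op": "servo_tool", "data": {
  "deltas": [
    {"x": 290, "y": 142, "z": -60, "rz": -0.846},
    {"x": 290, "y": 142, "z": -60, "rz": -0.846},
    {"x": 290, "y": 142, "z": -60, "rz": -0.846},
    {"x": 290, "y": 142, "z": -60, "rz": -0.846},
    {"x": 290, "y": 142, "z": -60, "rz": -0.846},
    {"x": 290, "y": 142, "z": -60, "rz": -0.846},
    {"x": 290, "y": 142, "z": -60, "rz": -0.846},
    {"x": 290, "y": 142, "z": -100, "rz": -0.846},
    {"x": 290, "y": 142, "z": -140, "rz": -0.846},
    {"x": 290, "y": 142, "z": -160, "rz": -0.846}
  ]
}}

```text
invalid input
```

Request:
{"op": "servo_tool", "data": {
  "deltas": [
    {"x": 40, "y": 20, "z": 0, "rx": 0, "ry": 0, "rz": -0.1, "gripper": 1}
  ],
  "newtons": 40
}}

```text
clock: 1.7
eef_pos: [316.8, -540.8, 231.3]
tcp_rot: [3.141, 0.002, 0.36]
contact_force: [0.7, -0.3, -0.4]
opening: 1.002
grasp_force: 0.0
```

Request:
{"op": "servo_tool", "data": {
  "deltas": [
    {"x": 250, "y": 122, "z": -60, "rx": 0, "ry": 0, "rz": -0.746, "gripper": 1},
    {"x": 250, "y": 122, "z": -60, "rx": 0, "ry": 0, "rz": -0.746, "gripper": 1},
    {"x": 250, "y": 122, "z": -60, "rx": 0, "ry": 0, "rz": -0.746, "gripper": 1},
    {"x": 250, "y": 122, "z": -60, "rx": 0, "ry": 0, "rz": -0.746, "gripper": 1},
    {"x": 250, "y": 122, "z": -60, "rx": 0, "ry": 0, "rz": -0.746, "gripper": 1},
    {"x": 250, "y": 122, "z": -60, "rx": 0, "ry": 0, "rz": -0.746, "gripper": 1},
    {"x": 250, "y": 122, "z": -100, "rx": 0, "ry": 0, "rz": -0.746, "gripper": 1},
    {"x": 250, "y": 122, "z": -140, "rx": 0, "ry": 0, "rz": -0.746, "gripper": 1},
    {"x": 250, "y": 122, "z": -140, "rx": 0, "ry": 0, "rz": -0.746, "gripper": 1}
  ],
  "newtons": 40
}}

```text
clock: 2.6
eef_pos: [566.6, -414.1, 85.4]
tcp_rot: [-3.139, 0.01, -0.381]
contact_force: [-0.3, 0.6, -0.6]
opening: 0.999
grasp_force: 0.0
```

Request:
{"op": "servo_tool", "data": {
  "deltas": [
    {"x": 0, "y": 0, "z": -40, "rx": 0, "ry": 0, "rz": 0, "gripper": 1},
    {"x": 0, "y": 0, "z": -68, "rx": 0, "ry": 0, "rz": 0, "gripper": 1},
    {"x": 0, "y": 0, "z": -68, "rx": 0, "ry": 0, "rz": 0, "gripper": 1}
  ],
  "newtons": 40
}}

```text
clock: 2.9
eef_pos: [567.7, -416.0, 21.2]
tcp_rot: [-3.14, 0.005, -0.383]
contact_force: [-0.4, -0.1, 0.6]
opening: 0.997
grasp_force: 0.0
```

Close and lift.

Request:
{"op": "servo_tool", "data": {
  "deltas": [
    {"x": 0, "y": 0, "z": 0, "rx": 0, "ry": 0, "rz": 0, "gripper": -1},
    {"x": 0, "y": 0, "z": 0, "rx": 0, "ry": 0, "rz": 0, "gripper": -1},
    {"x": 0, "y": 0, "z": 0, "rx": 0, "ry": 0, "rz": 0, "gripper": -1},
    {"x": 0, "y": 0, "z": 0, "rx": 0, "ry": 0, "rz": 0, "gripper": -1},
    {"x": 0, "y": 0, "z": 0, "rx": 0, "ry": 0, "rz": 0, "gripper": -1}
  ],
  "newtons": 50
}}

```text
clock: 3.4
eef_pos: [570.4, -417.6, 24.9]
tcp_rot: [3.141, -0.002, -0.382]
contact_force: [0.2, -0.1, 6.4]
opening: 0.269
grasp_force: 51.4
```

Request:
{"op": "servo_tool", "data": {
  "deltas": [
    {"x": 0, "y": 0, "z": 30, "rx": 0, "ry": 0, "rz": 0, "gripper": -1},
    {"x": 0, "y": 0, "z": 70, "rx": 0, "ry": 0, "rz": 0.05, "gripper": -1},
    {"x": 10, "y": 40, "z": 100, "rx": 0, "ry": 0, "rz": 0.15, "gripper": -1},
    {"x": 20, "y": 80, "z": 110, "rx": 0, "ry": 0, "rz": 0.25, "gripper": -1},
    {"x": 30, "y": 125, "z": 110, "rx": 0, "ry": 0, "rz": 0.35, "gripper": -1},
    {"x": 40, "y": 170, "z": 110, "rx": 0, "ry": 0, "rz": 0.449, "gripper": -1},
    {"x": 50, "y": 215, "z": 110, "rx": 0, "ry": 0, "rz": 0.449, "gripper": -1},
    {"x": 60.4, "y": 257, "z": 110, "rx": 0, "ry": 0, "rz": 0.449, "gripper": -1},
    {"x": 60.4, "y": 257, "z": 80, "rx": 0, "ry": 0, "rz": 0.449, "gripper": -1},
    {"x": 60.4, "y": 257, "z": 80, "rx": 0, "ry": 0, "rz": 0.449, "gripper": -1}
  ],
  "newtons": 50
}}

```text
clock: 4.4
eef_pos: [627.9, -158.0, 100.6]
tcp_rot: [-3.14, 0.005, 0.069]
contact_force: [-1.1, -0.7, -1.9]
opening: 0.272
grasp_force: 50.1
```

```bash
cat > look.py <<'E'
from h import *
import sys
def snap(tag):
    o={}
    for n in("top","scene"):
        o[n]=r.grab_frame(n); cv2.imwrite(f"pics/{n}_{tag}.png",o[n])
    return o
def crop(im,x0,y0,w,h,f):
    return cv2.resize(im[y0:y0+h,x0:x0+w],None,fx=f,fy=f,interpolation=cv2.INTER_CUBIC)
E
python3 - <<'E'
from look import *
o=snap("g1"); cv2.imwrite("pics/g1.png",np.hstack([crop(o["top"],255,120,130,130,3),crop(o["scene"],190,170,130,130,3)]))
s=r.sense(); print(s["eef_pos"],s["opening"],s["contact_force"])
E
```

```text
[ 629.34557077 -160.11306209  103.18089449] 0.27106956844132474 [-0.12749383 -0.13224642 -1.43779167]
```

View pics/g1.png

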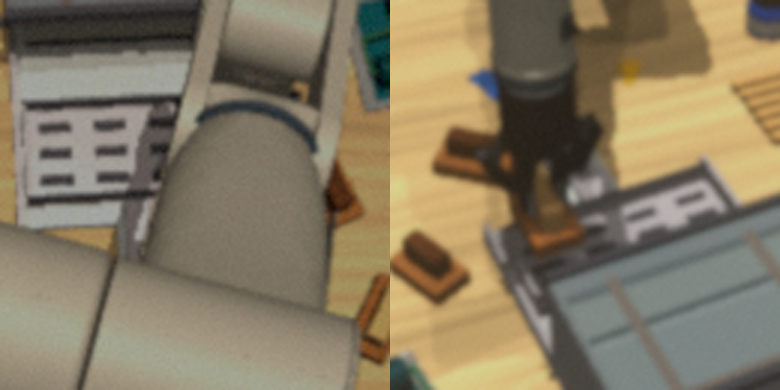

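Request:
{"op": "servo_tool", "data": {
  "deltas": [
    {"x": 0, "y": 0, "z": -20, "rx": 0, "ry": 0, "rz": 0, "gripper": -1},
    {"x": 0, "y": 0, "z": -38, "rx": 0, "ry": 0, "rz": 0, "gripper": -1},
    {"x": 0, "y": 0, "z": -48, "rx": 0, "ry": 0, "rz": 0, "gripper": -1},
    {"x": 0, "y": 0, "z": -55, "rx": 0, "ry": 0, "rz": 0, "gripper": -1},
    {"x": 0, "y": 0, "z": -59, "rx": 0, "ry": 0, "rz": 0, "gripper": -1},
    {"x": 0, "y": 0, "z": -60, "rx": 0, "ry": 0, "rz": 0, "gripper": -1},
    {"x": 0, "y": 0, "z": -60, "rx": 0, "ry": 0, "rz": 0, "gripper": -1}
  ]
}}

```text
clock: 5.2
eef_pos: [630.3, -160.2, 43.8]
tcp_rot: [3.141, -0.001, 0.067]
contact_force: [-0.0, 0.4, -2.0]
opening: 0.273
grasp_force: 50.2
```

Request:
{"op": "servo_tool", "data": {
  "deltas": [
    {"x": 0, "y": 0, "z": -1.5, "rx": 0, "ry": 0, "rz": 0, "gripper": -1},
    {"x": 0, "y": 0, "z": -1.5, "rx": 0, "ry": 0, "rz": 0, "gripper": -1}
  ]
}}

```text
clock: 5.4
eef_pos: [630.6, -160.1, 42.9]
tcp_rot: [3.141, -0.001, 0.067]
contact_force: [-0.8, 0.2, 4.0]
opening: 0.27
grasp_force: 50.9
```

Request:
{"op": "servo_tool", "data": {
  "deltas": [
    {"x": 0, "y": 0, "z": 0, "rx": 0, "ry": 0, "rz": 0, "gripper": 0.1},
    {"x": 0, "y": 0, "z": 0, "rx": 0, "ry": 0, "rz": 0, "gripper": 0.1},
    {"x": 0, "y": 0, "z": 5, "rx": 0, "ry": 0, "rz": 0, "gripper": 0.1},
    {"x": 0, "y": 0, "z": 40, "rx": 0, "ry": 0, "rz": 0, "gripper": 0.1},
    {"x": 0, "y": 0, "z": 80, "rx": 0, "ry": 0, "rz": 0, "gripper": 0.1},
    {"x": -40, "y": -40, "z": 90, "rx": 0, "ry": 0, "rz": -0.1, "gripper": 1},
    {"x": -70, "y": -70, "z": 90, "rx": 0, "ry": 0, "rz": -0.2, "gripper": 1}
  ]
}}

```text
clock: 6.1
eef_pos: [561.3, -230.5, 134.5]
tcp_rot: [3.14, -0.005, -0.134]
contact_force: [-0.4, -1.0, -0.3]
opening: 0.867
grasp_force: 0.0
```

```bash
cat >> look.py <<'E'
B0={"A":(430.5,-185,.91,1),"B":(438.5,-336.7,2.7,0),"C":(569.5,-417,2.76,0),"D":(582,-280.3,.4,1)}
def check(o,names):
    for k in names:
        x,y,a,d=B0[k]
        for n in("scene","top"):
            f,t,p=fitblock(x,y,d,{n:ratio(n,o[n])},yaws=[a-.3,a,a+.3],types=[4])[0]
            print(k,n,round(f),p.round(2))
E
python3 - <<'E'
from look import *
o=snap("g2"); check(o,"ABD")
cv2.imwrite("pics/g2.png",np.hstack([crop(o["top"],255,120,130,130,3),crop(o["scene"],140,170,180,130,3)]))
s=r.sense(); print(s["eef_pos"],s["opening"])
E
```

```text
A scene 288 [ 429.26 -184.29    0.91]
A top 398 [ 441.5  -210.      0.91]
B scene 221 [ 434.24 -336.25    2.79]
B top 233 [ 442.85 -336.31    2.8 ]
D scene 298 [ 5.8205e+02 -2.7832e+02  3.8000e-01]
D top 390 [ 577.93 -286.18    0.88]
[ 556.48329593 -233.00345845  132.71194864] 0.9977344425902923
```

View pics/g2.png

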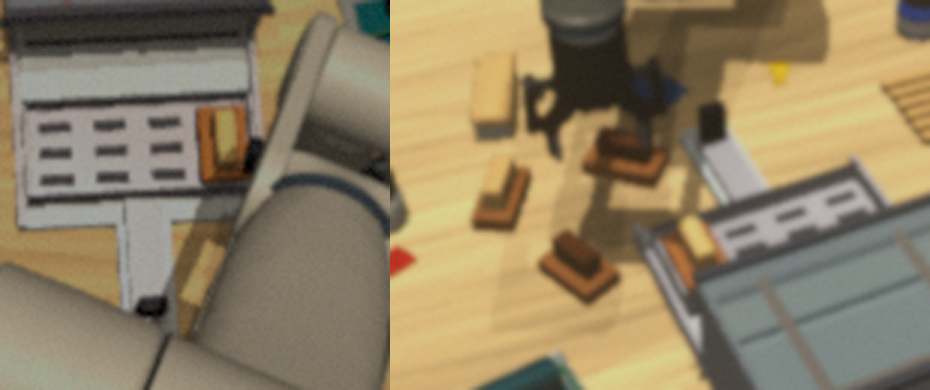

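Request:
{"op": "servo_tool", "data": {
  "deltas": [
    {"x": 22, "y": -50, "z": 0, "rx": 0, "ry": 0, "rz": 0.533, "gripper": 1},
    {"x": 22, "y": -50, "z": 0, "rx": 0, "ry": 0, "rz": 0.533, "gripper": 1},
    {"x": 22, "y": -50, "z": -10, "rx": 0, "ry": 0, "rz": 0.533, "gripper": 1},
    {"x": 22, "y": -50, "z": -30, "rx": 0, "ry": 0, "rz": 0.533, "gripper": 1},
    {"x": 22, "y": -50, "z": -55, "rx": 0, "ry": 0, "rz": 0.533, "gripper": 1},
    {"x": 22, "y": -50, "z": -85, "rx": 0, "ry": 0, "rz": 0.533, "gripper": 1},
    {"x": 22, "y": -50, "z": -105.5, "rx": 0, "ry": 0, "rz": 0.533, "gripper": 1},
    {"x": 22, "y": -50, "z": -105.5, "rx": 0, "ry": 0, "rz": 0.533, "gripper": 1},
    {"x": 22, "y": -50, "z": -105.5, "rx": 0, "ry": 0, "rz": 0.533, "gripper": 1}
  ]
}}

```text
clock: 7.1
eef_pos: [582.3, -279.9, 26.6]
tcp_rot: [-3.141, 0.0, 0.4]
contact_force: [-0.2, -0.1, -0.5]
opening: 1.0
grasp_force: 0.0
```

Request:
{"op": "servo_tool", "data": {
  "deltas": [
    {"x": 0, "y": 0, "z": 0, "rx": 0, "ry": 0, "rz": 0, "gripper": -1},
    {"x": 0, "y": 0, "z": 0, "rx": 0, "ry": 0, "rz": 0, "gripper": -1},
    {"x": 0, "y": 0, "z": 0, "rx": 0, "ry": 0, "rz": 0, "gripper": -1},
    {"x": 0, "y": 0, "z": 0, "rx": 0, "ry": 0, "rz": 0, "gripper": -1},
    {"x": 0, "y": 0, "z": 0, "rx": 0, "ry": 0, "rz": 0, "gripper": -1}
  ]
}}

```text
clock: 7.6
eef_pos: [582.5, -280.3, 27.2]
tcp_rot: [3.141, -0.001, 0.4]
contact_force: [-1.0, 0.4, 6.4]
opening: 0.273
grasp_force: 48.8
```

Request:
{"op": "servo_tool", "data": {
  "deltas": [
    {"x": 0, "y": 0, "z": 30, "rx": 0, "ry": 0, "rz": 0, "gripper": -1},
    {"x": 0, "y": 0, "z": 70, "rx": 0, "ry": 0, "rz": -0.05, "gripper": -1},
    {"x": 8, "y": 35, "z": 95, "rx": 0, "ry": 0, "rz": -0.15, "gripper": -1},
    {"x": 18, "y": 75, "z": 95, "rx": 0, "ry": 0, "rz": -0.25, "gripper": -1},
    {"x": 29, "y": 120, "z": 95, "rx": 0, "ry": 0, "rz": -0.333, "gripper": -1},
    {"x": 40, "y": 165, "z": 95, "rx": 0, "ry": 0, "rz": -0.333, "gripper": -1},
    {"x": 44, "y": 182.5, "z": 80, "rx": 0, "ry": 0, "rz": -0.333, "gripper": -1},
    {"x": 44, "y": 182.5, "z": 65, "rx": 0, "ry": 0, "rz": -0.333, "gripper": -1},
    {"x": 44, "y": 182.5, "z": 65, "rx": 0, "ry": 0, "rz": -0.333, "gripper": -1}
  ]
}}

```text
clock: 8.5
eef_pos: [623.9, -97.4, 88.5]
tcp_rot: [-3.141, 0.005, 0.068]
contact_force: [-1.5, -0.4, -1.6]
opening: 0.269
grasp_force: 48.2
```

Request:
{"op": "servo_tool", "data": {
  "deltas": [
    {"x": 0, "y": 0, "z": -20, "rx": 0, "ry": 0, "rz": 0, "gripper": -1},
    {"x": 0, "y": 0, "z": -34, "rx": 0, "ry": 0, "rz": 0, "gripper": -1},
    {"x": 0, "y": 0, "z": -42, "rx": 0, "ry": 0, "rz": 0, "gripper": -1},
    {"x": 0, "y": 0, "z": -46, "rx": 0, "ry": 0, "rz": 0, "gripper": -1},
    {"x": 0, "y": 0, "z": -47, "rx": 0, "ry": 0, "rz": 0, "gripper": -1},
    {"x": 0, "y": 0, "z": -47, "rx": 0, "ry": 0, "rz": 0, "gripper": -1}
  ]
}}

```text
clock: 9.1
eef_pos: [625.7, -98.1, 45.3]
tcp_rot: [3.141, 0.001, 0.066]
contact_force: [-2.9, -0.2, 4.3]
opening: 0.271
grasp_force: 48.2
```

Request:
{"op": "servo_tool", "data": {
  "deltas": [
    {"x": 0, "y": 0, "z": 0, "rx": 0, "ry": 0, "rz": 0, "gripper": 0.1},
    {"x": 0, "y": 0, "z": 0, "rx": 0, "ry": 0, "rz": 0, "gripper": 0.1},
    {"x": 0, "y": 0, "z": 5, "rx": 0, "ry": 0, "rz": 0, "gripper": 0.1},
    {"x": 0, "y": 0, "z": 40, "rx": 0, "ry": 0, "rz": 0, "gripper": 0.1},
    {"x": 0, "y": 0, "z": 80, "rx": 0, "ry": 0, "rz": 0.1, "gripper": 0.1},
    {"x": -30, "y": -40, "z": 90, "rx": 0, "ry": 0, "rz": 0.25, "gripper": 1},
    {"x": -60, "y": -80, "z": 90, "rx": 0, "ry": 0, "rz": 0.4, "gripper": 1},
    {"x": -90, "y": -100, "z": 90, "rx": 0, "ry": 0, "rz": 0.55, "gripper": 1}
  ]
}}

```text
clock: 9.9
eef_pos: [535.9, -199.6, 135.6]
tcp_rot: [3.139, -0.001, 0.618]
contact_force: [0.3, -0.1, 0.5]
opening: 0.999
grasp_force: 0.0
```

```bash
python3 - <<'E'
from look import *
o=snap("g3"); check(o,"AB")
s=r.sense(); print(s["eef_pos"],s["opening"])
E
```

```text
A scene 313 [ 435.51 -178.6     1.2 ]
A top 398 [ 433.59 -183.2     0.9 ]
B scene 214 [ 435.22 -337.99    2.73]
B top 210 [ 442.01 -337.3     2.58]
[ 532.35206874 -199.63041989  134.55713894] 1.00070954387741
```

Request:
{"op": "servo_tool", "data": {
  "deltas": [
    {"x": -35, "y": -35, "z": 0, "rx": 0, "ry": 0, "rz": -0.14, "gripper": 1},
    {"x": -60, "y": -75, "z": 0, "rx": 0, "ry": 0, "rz": -0.28, "gripper": 1},
    {"x": -80, "y": -115, "z": 0, "rx": 0, "ry": 0, "rz": -0.42, "gripper": 1},
    {"x": -97.5, "y": -138.7, "z": 0, "rx": 0, "ry": 0, "rz": -0.56, "gripper": 1},
    {"x": -97.5, "y": -138.7, "z": 0, "rx": 0, "ry": 0, "rz": -0.7, "gripper": 1},
    {"x": -97.5, "y": -138.7, "z": 0, "rx": 0, "ry": 0, "rz": -0.84, "gripper": 1},
    {"x": -97.5, "y": -138.7, "z": -10, "rx": 0, "ry": 0, "rz": -0.98, "gripper": 1},
    {"x": -97.5, "y": -138.7, "z": -40, "rx": 0, "ry": 0, "rz": -1.057, "gripper": 1},
    {"x": -97.5, "y": -138.7, "z": -50, "rx": 0, "ry": 0, "rz": -1.057, "gripper": 1}
  ]
}}

```text
clock: 10.9
eef_pos: [438.0, -335.4, 82.7]
tcp_rot: [-3.141, 0.002, -0.447]
contact_force: [-0.9, 0.2, -0.5]
opening: 0.999
grasp_force: 0.0
```

```bash
python3 - <<'E'
from look import *
o=snap("g4"); check(o,"AB")
s=r.sense(); print(s["eef_pos"],s["tcp_rot"],s["opening"])
E
```

```text
A scene 219 [ 429.53 -183.46    0.91]
A top 271 [ 4.4430e+02 -1.9547e+02  4.4000e-01]
B scene 304 [ 434.13 -337.82    2.89]
B top 226 [ 459.19 -406.96    3.83]
[ 437.86821698 -335.36970906   83.07154975] [-3.14088607e+00  2.91881834e-03 -4.43514316e-01] 0.9961258139611565
```

Request:
{"op": "servo_tool", "data": {
  "deltas": [
    {"x": 0, "y": 0, "z": -30, "rx": 0, "ry": 0, "rz": 0, "gripper": 1},
    {"x": 0, "y": 0, "z": -58, "rx": 0, "ry": 0, "rz": 0, "gripper": 1},
    {"x": 0, "y": 0, "z": -58, "rx": 0, "ry": 0, "rz": 0, "gripper": 1},
    {"x": 0, "y": 0, "z": -58, "rx": 0, "ry": 0, "rz": 0, "gripper": -1},
    {"x": 0, "y": 0, "z": -58, "rx": 0, "ry": 0, "rz": 0, "gripper": -1},
    {"x": 0, "y": 0, "z": -58, "rx": 0, "ry": 0, "rz": 0, "gripper": -1},
    {"x": 0, "y": 0, "z": -58, "rx": 0, "ry": 0, "rz": 0, "gripper": -1},
    {"x": 0, "y": 0, "z": -58, "rx": 0, "ry": 0, "rz": 0, "gripper": -1}
  ]
}}

```text
clock: 11.8
eef_pos: [439.1, -336.6, 27.5]
tcp_rot: [3.141, -0.002, -0.445]
contact_force: [-1.1, 0.3, 8.1]
opening: 0.269
grasp_force: 50.2
```

Request:
{"op": "servo_tool", "data": {
  "deltas": [
    {"x": 0, "y": 0, "z": 30, "rx": 0, "ry": 0, "rz": 0, "gripper": -1},
    {"x": 5, "y": 8, "z": 70, "rx": 0, "ry": 0, "rz": 0.05, "gripper": -1},
    {"x": 25, "y": 40, "z": 95, "rx": 0, "ry": 0, "rz": 0.15, "gripper": -1},
    {"x": 50, "y": 80, "z": 100, "rx": 0, "ry": 0, "rz": 0.25, "gripper": -1},
    {"x": 75, "y": 120, "z": 100, "rx": 0, "ry": 0, "rz": 0.35, "gripper": -1},
    {"x": 100, "y": 160, "z": 100, "rx": 0, "ry": 0, "rz": 0.45, "gripper": -1},
    {"x": 125, "y": 200, "z": 100, "rx": 0, "ry": 0, "rz": 0.507, "gripper": -1},
    {"x": 150, "y": 240, "z": 100, "rx": 0, "ry": 0, "rz": 0.507, "gripper": -1},
    {"x": 172, "y": 280, "z": 100, "rx": 0, "ry": 0, "rz": 0.507, "gripper": -1},
    {"x": 183.5, "y": 300.7, "z": 100, "rx": 0, "ry": 0, "rz": 0.507, "gripper": -1}
  ]
}}

```text
clock: 12.8
eef_pos: [623.4, -32.2, 126.6]
tcp_rot: [-3.141, -0.001, 0.063]
contact_force: [0.1, -0.7, -1.7]
opening: 0.269
grasp_force: 49.6
```

Request:
{"op": "servo_tool", "data": {
  "deltas": [
    {"x": 0, "y": 0, "z": -30, "rx": 0, "ry": 0, "rz": 0, "gripper": -1},
    {"x": 0, "y": 0, "z": -55, "rx": 0, "ry": 0, "rz": 0, "gripper": -1},
    {"x": 0, "y": 0, "z": -68, "rx": 0, "ry": 0, "rz": 0, "gripper": -1},
    {"x": 0, "y": 0, "z": -76, "rx": 0, "ry": 0, "rz": 0, "gripper": -1},
    {"x": 0, "y": 0, "z": -80, "rx": 0, "ry": 0, "rz": 0, "gripper": -1},
    {"x": 0, "y": 0, "z": -82, "rx": 0, "ry": 0, "rz": 0, "gripper": -1},
    {"x": 0, "y": 0, "z": -82, "rx": 0, "ry": 0, "rz": 0, "gripper": -1}
  ]
}}

```text
clock: 13.5
eef_pos: [622.6, -35.8, 45.5]
tcp_rot: [3.141, -0.001, 0.061]
contact_force: [0.2, -0.3, -2.0]
opening: 0.268
grasp_force: 49.7
```

Request:
{"op": "servo_tool", "data": {
  "deltas": [
    {"x": 0, "y": 0, "z": -1, "rx": 0, "ry": 0, "rz": 0, "gripper": -1},
    {"x": 0, "y": 0, "z": -1, "rx": 0, "ry": 0, "rz": 0, "gripper": 0.1},
    {"x": 0, "y": 0, "z": -1, "rx": 0, "ry": 0, "rz": 0, "gripper": 0.1},
    {"x": 0, "y": 0, "z": 5, "rx": 0, "ry": 0, "rz": 0, "gripper": 0.1},
    {"x": 0, "y": 0, "z": 40, "rx": 0, "ry": 0, "rz": 0, "gripper": 0.1},
    {"x": 0, "y": 0, "z": 80, "rx": 0, "ry": 0, "rz": 0.1, "gripper": 0.1},
    {"x": 0, "y": 0, "z": 90, "rx": 0, "ry": 0, "rz": 0.2, "gripper": 1}
  ]
}}

```text
clock: 14.2
eef_pos: [624.6, -35.7, 139.1]
tcp_rot: [3.14, -0.006, 0.265]
contact_force: [0.3, 0.8, 0.4]
opening: 0.704
grasp_force: 0.0
```

```bash
python3 - <<'E'
from look import *
o=snap("g5"); check(o,"A")
s=r.sense(); print(s["eef_pos"],s["tcp_rot"],s["opening"])
cv2.imwrite("pics/g5.png",np.hstack([crop(o["top"],255,120,130,130,3),crop(o["scene"],190,170,130,130,3)]))
E
```

```text
A scene 230 [ 430.33 -184.58    0.87]
A top 164 [ 431.76 -193.48    0.93]
[623.68132603 -35.61039172 137.11059585] [ 3.14008655 -0.00451902  0.26283859] 0.8700158271309357
```

View pics/g5.png

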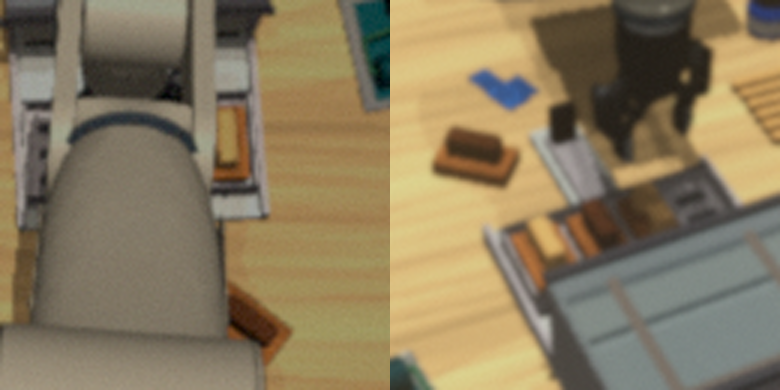

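Request:
{"op": "servo_tool", "data": {
  "deltas": [
    {"x": -38, "y": -30, "z": 0, "rx": 0, "ry": 0, "rz": 0.13, "gripper": 1},
    {"x": -76, "y": -60, "z": 0, "rx": 0, "ry": 0, "rz": 0.26, "gripper": 1},
    {"x": -114, "y": -89, "z": 0, "rx": 0, "ry": 0, "rz": 0.39, "gripper": 1},
    {"x": -152, "y": -119, "z": 0, "rx": 0, "ry": 0, "rz": 0.52, "gripper": 1},
    {"x": -191.5, "y": -149, "z": 0, "rx": 0, "ry": 0, "rz": 0.643, "gripper": 1},
    {"x": -191.5, "y": -149, "z": -40, "rx": 0, "ry": 0, "rz": 0.643, "gripper": 1},
    {"x": -191.5, "y": -149, "z": -80, "rx": 0, "ry": 0, "rz": 0.643, "gripper": 1},
    {"x": -191.5, "y": -149, "z": -108, "rx": 0, "ry": 0, "rz": 0.643, "gripper": 1},
    {"x": -191.5, "y": -149, "z": -108, "rx": 0, "ry": 0, "rz": 0.643, "gripper": 1},
    {"x": -191.5, "y": -149, "z": -108, "rx": 0, "ry": 0, "rz": 0.643, "gripper": 1}
  ]
}}

```text
clock: 15.3
eef_pos: [429.8, -184.2, 25.9]
tcp_rot: [-3.139, 0.001, 0.903]
contact_force: [0.9, -0.5, 1.0]
opening: 1.003
grasp_force: 0.0
```

Request:
{"op": "servo_tool", "data": {
  "deltas": [
    {"x": 0, "y": 0, "z": 0, "rx": 0, "ry": 0, "rz": 0, "gripper": -1},
    {"x": 0, "y": 0, "z": 0, "rx": 0, "ry": 0, "rz": 0, "gripper": -1},
    {"x": 0, "y": 0, "z": 0, "rx": 0, "ry": 0, "rz": 0, "gripper": -1},
    {"x": 0, "y": 0, "z": 0, "rx": 0, "ry": 0, "rz": 0, "gripper": -1},
    {"x": 0, "y": 0, "z": 0, "rx": 0, "ry": 0, "rz": 0, "gripper": -1}
  ]
}}

```text
clock: 15.8
eef_pos: [431.1, -184.7, 27.1]
tcp_rot: [3.14, -0.0, 0.904]
contact_force: [-1.6, 0.6, 9.6]
opening: 0.269
grasp_force: 49.7
```

Request:
{"op": "servo_tool", "data": {
  "deltas": [
    {"x": 0, "y": 0, "z": 30, "rx": 0, "ry": 0, "rz": 0, "gripper": -1},
    {"x": 5, "y": 6, "z": 70, "rx": 0, "ry": 0, "rz": -0.1, "gripper": -1},
    {"x": 30, "y": 30, "z": 95, "rx": 0, "ry": 0, "rz": -0.22, "gripper": -1},
    {"x": 60, "y": 62, "z": 100, "rx": 0, "ry": 0, "rz": -0.34, "gripper": -1},
    {"x": 90, "y": 95, "z": 100, "rx": 0, "ry": 0, "rz": -0.46, "gripper": -1},
    {"x": 120, "y": 130, "z": 100, "rx": 0, "ry": 0, "rz": -0.58, "gripper": -1},
    {"x": 150, "y": 165, "z": 100, "rx": 0, "ry": 0, "rz": -0.7, "gripper": -1},
    {"x": 175, "y": 195, "z": 100, "rx": 0, "ry": 0, "rz": -0.82, "gripper": -1},
    {"x": 187.5, "y": 211, "z": 95, "rx": 0, "ry": 0, "rz": -0.843, "gripper": -1},
    {"x": 187.5, "y": 211, "z": 80, "rx": 0, "ry": 0, "rz": -0.843, "gripper": -1}
  ]
}}

```text
clock: 16.8
eef_pos: [620.7, 28.9, 107.2]
tcp_rot: [-3.141, -0.004, 0.063]
contact_force: [0.9, -0.5, -1.3]
opening: 0.272
grasp_force: 49.6
```

Request:
{"op": "servo_tool", "data": {
  "deltas": [
    {"x": 0, "y": 0, "z": -20, "rx": 0, "ry": 0, "rz": 0, "gripper": -1},
    {"x": 0, "y": 0, "z": -40, "rx": 0, "ry": 0, "rz": 0, "gripper": -1},
    {"x": 0, "y": 0, "z": -52, "rx": 0, "ry": 0, "rz": 0, "gripper": -1},
    {"x": 0, "y": 0, "z": -58, "rx": 0, "ry": 0, "rz": 0, "gripper": -1},
    {"x": 0, "y": 0, "z": -61, "rx": 0, "ry": 0, "rz": 0, "gripper": -1},
    {"x": 0, "y": 0, "z": -63, "rx": 0, "ry": 0, "rz": 0, "gripper": -1},
    {"x": 0, "y": 0, "z": -63, "rx": 0, "ry": 0, "rz": 0, "gripper": -1}
  ]
}}

```text
clock: 17.5
eef_pos: [617.4, 26.1, 45.2]
tcp_rot: [3.141, 0.001, 0.061]
contact_force: [-7.9, -1.5, 13.5]
opening: 0.272
grasp_force: 51.6
```

Request:
{"op": "servo_tool", "data": {
  "deltas": [
    {"x": -1, "y": 0, "z": 1.5, "rx": 0, "ry": 0, "rz": 0, "gripper": -1},
    {"x": -1, "y": 0, "z": 1.5, "rx": 0, "ry": 0, "rz": 0, "gripper": 0.1},
    {"x": 0, "y": 0, "z": 1, "rx": 0, "ry": 0, "rz": 0, "gripper": 0.1},
    {"x": 0, "y": 0, "z": 5, "rx": 0, "ry": 0, "rz": 0, "gripper": 0.1},
    {"x": 0, "y": 0, "z": 40, "rx": 0, "ry": 0, "rz": 0, "gripper": 0.1},
    {"x": 0, "y": 0, "z": 80, "rx": 0, "ry": 0, "rz": 0, "gripper": 0.1},
    {"x": -40, "y": -20, "z": 95, "rx": 0, "ry": 0, "rz": 0, "gripper": 1},
    {"x": -85, "y": -45, "z": 95, "rx": 0, "ry": 0, "rz": 0, "gripper": 1},
    {"x": -130, "y": -75, "z": 95, "rx": 0, "ry": 0, "rz": 0, "gripper": 1},
    {"x": -177, "y": -105, "z": 95, "rx": 0, "ry": 0, "rz": 0, "gripper": 1}
  ]
}}

```text
clock: 18.5
eef_pos: [449.2, -73.0, 138.7]
tcp_rot: [3.141, -0.001, 0.062]
contact_force: [1.0, -1.4, 0.1]
opening: 1.001
grasp_force: 0.0
```

```bash
python3 - <<'E'
from look import *
o=snap("g6")
s=r.sense(); print(s["eef_pos"],s["tcp_rot"],s["opening"])
cv2.imwrite("pics/g6.png",np.hstack([crop(o["top"],240,100,130,130,3),crop(o["scene"],190,170,130,130,3)]))
E
```

```text
[444.82271053 -73.93849248 137.90570288] [-3.14132157  0.00443895  0.05939481] 0.9974898726165893
```

View pics/g6.png

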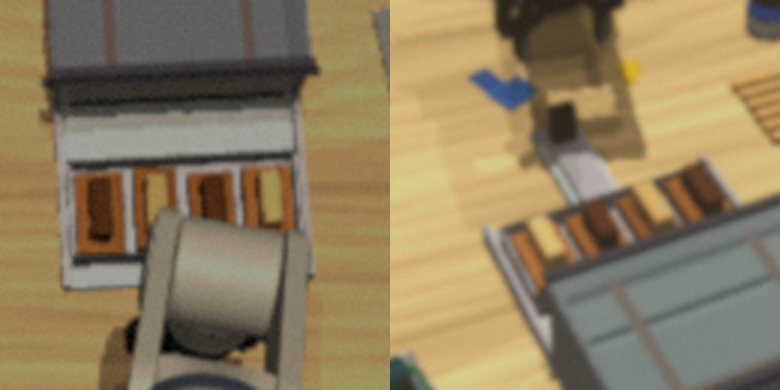

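Request:
{"op": "servo_tool", "data": {
  "deltas": [
    {"x": 4, "y": 0, "z": -30, "rx": 0.007, "ry": -0.1, "rz": 0, "gripper": 1},
    {"x": 4, "y": 0, "z": -60, "rx": 0.0134, "ry": -0.2, "rz": 0, "gripper": 1},
    {"x": 4, "y": 0, "z": -90, "rx": 0.0134, "ry": -0.2, "rz": 0, "gripper": 1},
    {"x": 4, "y": 0, "z": -98, "rx": 0.0134, "ry": -0.2, "rz": 0, "gripper": 1},
    {"x": 4, "y": 0, "z": -98, "rx": 0.0134, "ry": -0.2, "rz": 0, "gripper": 1},
    {"x": 4, "y": 0, "z": -98, "rx": 0.0134, "ry": -0.2, "rz": 0, "gripper": -1},
    {"x": 4, "y": 0, "z": -98, "rx": 0.0134, "ry": -0.2, "rz": 0, "gripper": -1},
    {"x": 4, "y": 0, "z": -98, "rx": 0.0134, "ry": -0.2, "rz": 0, "gripper": -1},
    {"x": 4, "y": 0, "z": -98, "rx": 0.0134, "ry": -0.2, "rz": 0, "gripper": -1}
  ],
  "newtons": 35
}}

```text
clock: 19.5
eef_pos: [455.8, -72.7, 41.4]
tcp_rot: [-3.141, -0.203, 0.062]
contact_force: [-5.1, -3.0, 17.5]
opening: 0.37
grasp_force: 33.0
```

Request:
{"op": "servo_tool", "data": {
  "deltas": [
    {"x": 0, "y": 0, "z": 0, "rx": 0, "ry": 0, "rz": 0, "gripper": 1},
    {"x": 0, "y": 0, "z": 0, "rx": 0, "ry": 0, "rz": 0, "gripper": 1},
    {"x": 0, "y": 0, "z": 0, "rx": 0, "ry": 0, "rz": 0, "gripper": 1},
    {"x": 0, "y": 0, "z": 0, "rx": 0, "ry": 0, "rz": 0, "gripper": 1}
  ]
}}

```text
clock: 19.9
eef_pos: [454.4, -72.3, 40.2]
tcp_rot: [-3.14, -0.2, 0.061]
contact_force: [0.6, -0.1, 0.3]
opening: 0.993
grasp_force: 0.0
```

```bash
python3 - <<'E'
from look import *
o=snap("g7")
s=r.sense(); print(s["eef_pos"],s["tcp_rot"],s["opening"],s["contact_force"])
# grip dark blob in scene
cv2.imwrite("pics/g7.png",np.hstack([crop(o["top"],255,120,100,130,4),crop(o["scene"],200,170,100,130,4)]))
E
```

```text
[454.43609006 -72.328188    40.21091874] [-3.14039547 -0.20022314  0.0613184 ] 1.0024136793305671 [-0.96562139  0.00627266 -0.27601791]
```

View pics/g7.png

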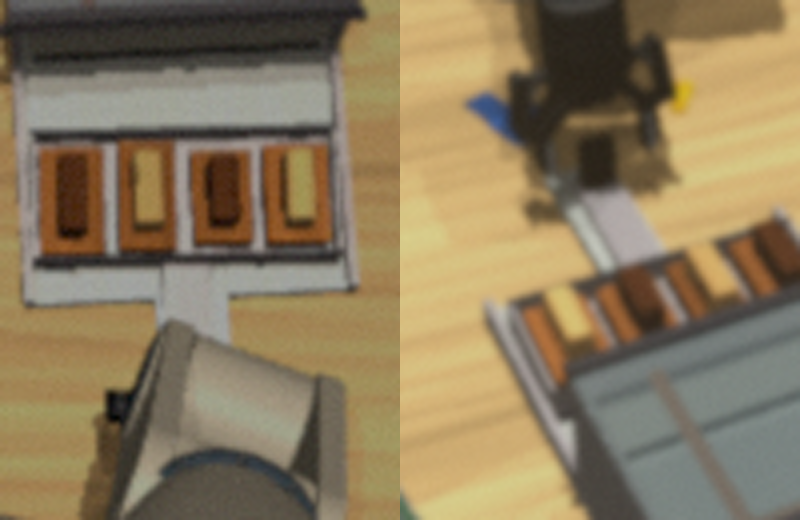

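Request:
{"op": "servo_tool", "data": {
  "deltas": [
    {"x": -10, "y": -6, "z": 0, "rx": 0, "ry": 0, "rz": 0, "gripper": 1},
    {"x": -10, "y": -6, "z": 0, "rx": 0, "ry": 0, "rz": 0, "gripper": 1},
    {"x": -10, "y": -6, "z": 0, "rx": 0, "ry": 0, "rz": 0, "gripper": -1},
    {"x": -10, "y": -6, "z": 0, "rx": 0, "ry": 0, "rz": 0, "gripper": -1},
    {"x": -10, "y": -6, "z": 0, "rx": 0, "ry": 0, "rz": 0, "gripper": -1},
    {"x": -10, "y": -6, "z": 0, "rx": 0, "ry": 0, "rz": 0, "gripper": -1},
    {"x": -10, "y": -6, "z": 0, "rx": 0, "ry": 0, "rz": 0, "gripper": -1}
  ],
  "newtons": 40
}}

```text
clock: 20.7
eef_pos: [444.6, -78.1, 40.4]
tcp_rot: [-3.14, -0.2, 0.061]
contact_force: [-0.9, 3.3, 4.4]
opening: 0.37
grasp_force: 39.6
```

Request:
{"op": "servo_tool", "data": {
  "deltas": [
    {"x": 8, "y": 0.5, "z": 0, "rx": 0, "ry": 0, "rz": 0, "gripper": -1},
    {"x": 20, "y": 1.3, "z": 0, "rx": 0, "ry": 0, "rz": 0, "gripper": -1},
    {"x": 32, "y": 2.1, "z": 0, "rx": 0, "ry": 0, "rz": 0, "gripper": -1},
    {"x": 44, "y": 2.9, "z": 0, "rx": 0, "ry": 0, "rz": 0, "gripper": -1},
    {"x": 56, "y": 3.7, "z": 0, "rx": 0, "ry": 0, "rz": 0, "gripper": -1},
    {"x": 68, "y": 4.5, "z": 0, "rx": 0, "ry": 0, "rz": 0, "gripper": -1},
    {"x": 80, "y": 5.3, "z": 0, "rx": 0, "ry": 0, "rz": 0, "gripper": -1},
    {"x": 92, "y": 6.1, "z": 0, "rx": 0, "ry": 0, "rz": 0, "gripper": -1},
    {"x": 100, "y": 6.7, "z": 0, "rx": 0, "ry": 0, "rz": 0, "gripper": -1},
    {"x": 100, "y": 6.7, "z": 0, "rx": 0, "ry": 0, "rz": 0, "gripper": -1}
  ]
}}

```text
clock: 21.7
eef_pos: [547.0, -71.8, 40.7]
tcp_rot: [-3.141, -0.203, 0.062]
contact_force: [3.4, 1.0, -4.9]
opening: 0.368
grasp_force: 40.9
```

Request:
{"op": "servo_tool", "data": {
  "deltas": [
    {"x": 8, "y": 0.5, "z": 0, "rx": 0, "ry": 0, "rz": 0, "gripper": -1},
    {"x": 20, "y": 1.3, "z": 0, "rx": 0, "ry": 0, "rz": 0, "gripper": -1},
    {"x": 32, "y": 2.1, "z": 0, "rx": 0, "ry": 0, "rz": 0, "gripper": -1},
    {"x": 44, "y": 2.9, "z": 0, "rx": 0, "ry": 0, "rz": 0, "gripper": -1},
    {"x": 56, "y": 3.7, "z": 0, "rx": 0, "ry": 0, "rz": 0, "gripper": -1},
    {"x": 68, "y": 4.5, "z": 0, "rx": 0, "ry": 0, "rz": 0, "gripper": -1},
    {"x": 80, "y": 5.3, "z": 0, "rx": 0, "ry": 0, "rz": 0, "gripper": -1},
    {"x": 92, "y": 6.1, "z": 0, "rx": 0, "ry": 0, "rz": 0, "gripper": -1},
    {"x": 104, "y": 6.9, "z": 0, "rx": 0, "ry": 0, "rz": 0, "gripper": -1},
    {"x": 104, "y": 6.9, "z": 0, "rx": 0, "ry": 0, "rz": 0, "gripper": -1}
  ]
}}

```text
clock: 22.7
eef_pos: [650.5, -64.8, 40.8]
tcp_rot: [-3.141, -0.203, 0.061]
contact_force: [3.8, 0.6, -5.5]
opening: 0.368
grasp_force: 40.8
```

Request:
{"op": "servo_tool", "data": {
  "deltas": [
    {"x": 8, "y": 0.5, "z": 0, "rx": 0, "ry": 0, "rz": 0, "gripper": -1},
    {"x": 16, "y": 1, "z": 0, "rx": 0, "ry": 0, "rz": 0, "gripper": -1},
    {"x": 24, "y": 1.6, "z": 0, "rx": 0, "ry": 0, "rz": 0, "gripper": -1},
    {"x": 32, "y": 2.1, "z": 0, "rx": 0, "ry": 0, "rz": 0, "gripper": -1},
    {"x": 36, "y": 2.4, "z": 0, "rx": 0, "ry": 0, "rz": 0, "gripper": -1},
    {"x": 36, "y": 2.4, "z": 0, "rx": 0, "ry": 0, "rz": 0, "gripper": -1}
  ]
}}

```text
clock: 23.3
eef_pos: [684.7, -62.4, 40.3]
tcp_rot: [-3.14, -0.201, 0.061]
contact_force: [0.5, -0.0, -4.2]
opening: 0.364
grasp_force: 41.2
```

Request:
{"op": "servo_tool", "data": {
  "deltas": [
    {"x": 3, "y": 0.2, "z": 0, "rx": 0, "ry": 0, "rz": 0, "gripper": -1},
    {"x": 6, "y": 0.4, "z": 0, "rx": 0, "ry": 0, "rz": 0, "gripper": -1},
    {"x": 8, "y": 0.5, "z": 0, "rx": 0, "ry": 0, "rz": 0, "gripper": -1},
    {"x": 8, "y": 0.5, "z": 0, "rx": 0, "ry": 0, "rz": 0, "gripper": -1}
  ]
}}

```text
clock: 23.7
eef_pos: [692.4, -61.9, 40.2]
tcp_rot: [-3.14, -0.2, 0.061]
contact_force: [-3.9, -0.3, -1.1]
opening: 0.369
grasp_force: 41.4
```

Request:
{"op": "servo_tool", "data": {
  "deltas": [
    {"x": 2, "y": 0.1, "z": 0, "rx": 0, "ry": 0, "rz": 0, "gripper": -1},
    {"x": 4, "y": 0.2, "z": 0, "rx": 0, "ry": 0, "rz": 0, "gripper": -1},
    {"x": 4, "y": 0.2, "z": 0, "rx": 0, "ry": 0, "rz": 0, "gripper": -1}
  ]
}}

```text
clock: 24.0
eef_pos: [695.6, -61.9, 39.9]
tcp_rot: [-3.141, -0.199, 0.062]
contact_force: [-6.8, -1.5, -1.2]
opening: 0.366
grasp_force: 41.6
```

Request:
{"op": "servo_tool", "data": {
  "deltas": [
    {"x": 2, "y": 0.1, "z": 0, "rx": 0, "ry": 0, "rz": 0, "gripper": -1},
    {"x": 4, "y": 0.2, "z": 0, "rx": 0, "ry": 0, "rz": 0, "gripper": -1},
    {"x": 4, "y": 0.2, "z": 0, "rx": 0, "ry": 0, "rz": 0, "gripper": -1}
  ]
}}

```text
clock: 24.3
eef_pos: [695.6, -61.9, 39.4]
tcp_rot: [-3.14, -0.191, 0.062]
contact_force: [-25.2, -4.8, 14.2]
opening: 0.368
grasp_force: 44.1
```

```bash
python3 - <<'E'
from look import *
o=snap("g8")
s=r.sense(); print(s["eef_pos"],s["contact_force"])
cv2.imwrite("pics/g8.png",np.hstack([crop(o["top"],250,50,100,130,4),crop(o["scene"],215,190,100,130,4)]))
E
```

```text
[695.59304094 -61.9027236   39.42046931] [-24.69381107  -4.40972239  13.66193031]
```

View pics/g8.png

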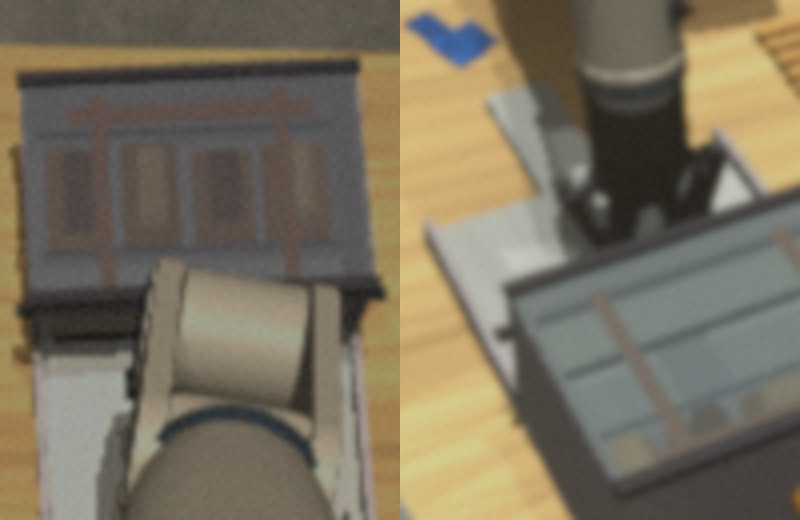

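Request:
{"op": "servo_tool", "data": {
  "deltas": [
    {"x": -4, "y": -0.2, "z": 0, "rx": 0, "ry": 0, "rz": 0, "gripper": -1},
    {"x": -4, "y": -0.2, "z": 0, "rx": 0, "ry": 0, "rz": 0, "gripper": 1},
    {"x": -4, "y": -0.2, "z": 0, "rx": 0, "ry": 0, "rz": 0, "gripper": 1},
    {"x": -4, "y": -0.2, "z": 0, "rx": 0, "ry": 0, "rz": 0, "gripper": 1},
    {"x": -4, "y": -0.2, "z": 10, "rx": 0, "ry": 0, "rz": 0, "gripper": 1},
    {"x": -12, "y": -0.2, "z": 50, "rx": 0, "ry": 0, "rz": 0, "gripper": 1},
    {"x": -20, "y": 0, "z": 95, "rx": 0, "ry": 0.05, "rz": 0, "gripper": 1},
    {"x": -40, "y": 0, "z": 135, "rx": 0, "ry": 0.15, "rz": 0, "gripper": 0},
    {"x": -60, "y": 0, "z": 145, "rx": 0, "ry": 0.2, "rz": 0, "gripper": -1},
    {"x": -80, "y": 30, "z": 145, "rx": -0.013, "ry": 0.2, "rz": 0, "gripper": -1}
  ]
}}

```text
clock: 25.4
eef_pos: [623.4, -33.8, 189.3]
tcp_rot: [3.14, -0.006, 0.059]
contact_force: [0.2, 0.7, -0.1]
opening: 0.512
grasp_force: 0.0
```

```bash
python3 - <<'E'
from look import *
o=snap("g9")
s=r.sense(); print(s["eef_pos"],s["tcp_rot"],s["opening"])
cv2.imwrite("pics/g9.png",np.hstack([crop(o["top"],250,70,100,130,4),crop(o["scene"],215,190,100,130,4)]))
E
```

```text
[619.21801639 -29.18650271 186.70099959] [-3.14056846e+00 -4.67477027e-04  6.23848679e-02] 0.3332623405397702
```

View pics/g9.png

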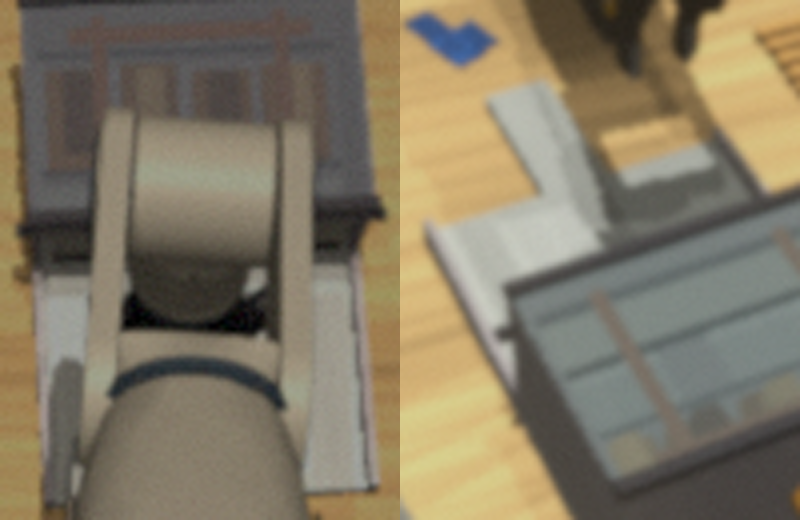

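Request:
{"op": "servo_tool", "data": {
  "deltas": [
    {"x": -1, "y": 44, "z": 0, "rx": 0, "ry": 0, "rz": 0, "gripper": -1},
    {"x": -2, "y": 88, "z": 0, "rx": 0, "ry": 0, "rz": 0, "gripper": -1},
    {"x": -3, "y": 132, "z": 0, "rx": 0, "ry": 0, "rz": 0, "gripper": -1},
    {"x": -4, "y": 176, "z": 0, "rx": 0, "ry": 0, "rz": 0, "gripper": -1},
    {"x": -5, "y": 220, "z": 0, "rx": 0, "ry": 0, "rz": 0, "gripper": -1},
    {"x": -6, "y": 264, "z": 0, "rx": 0, "ry": 0, "rz": 0, "gripper": -1},
    {"x": -6, "y": 308, "z": 0, "rx": 0, "ry": 0, "rz": 0, "gripper": -1},
    {"x": -6, "y": 352, "z": 0, "rx": 0, "ry": 0, "rz": 0, "gripper": -1},
    {"x": -6, "y": 397, "z": 0, "rx": 0, "ry": 0, "rz": 0, "gripper": -1},
    {"x": -6, "y": 397, "z": 0, "rx": 0, "ry": 0, "rz": 0, "gripper": -1}
  ]
}}

```text
clock: 26.5
eef_pos: [614.4, 371.2, 185.7]
tcp_rot: [-3.138, -0.002, 0.065]
contact_force: [0.1, -0.4, 0.0]
opening: 0.001
grasp_force: 0.0
```

```bash
python3 - <<'E'
from look import *
o=snap("h0")
s=r.sense(); print(s["eef_pos"],s["tcp_rot"],s["opening"])
for n in ("block1","flap","rack","pedal_pad","treadle"): 
    for c in ("top","scene"): print(n,c,[(np.round(d["box"]).astype(int).tolist(),round(d["conf"],2)) for d in r.recognise(n,c)][:5])
g=cv2.imread("pics/top_g6.png")
E
```

```text
[614.37834895 366.50601862 185.28129506] [-3.14133645e+00 -2.33190185e-04  6.35228839e-02] 0.00034807103185735116
block1 top []
block1 scene []
flap top [([264, 124, 75, 12], 0.63)]
flap scene []
rack top [([292, 131, 12, 25], 0.69), ([262, 123, 72, 13], 0.38)]
rack scene []
pedal_pad top []
pedal_pad scene [([372, 200, 21, 25], 0.74)]
treadle top [([162, 136, 30, 26], 0.81)]
treadle scene [([361, 201, 44, 37], 0.75)]
```

Request:
{"op": "servo_tool", "data": {
  "deltas": [
    {"x": -4, "y": 0, "z": -45, "rx": 0, "ry": 0, "rz": 0, "gripper": -1},
    {"x": -4, "y": 0, "z": -85, "rx": 0, "ry": 0, "rz": 0, "gripper": -1},
    {"x": -4, "y": 0, "z": -110, "rx": 0, "ry": 0, "rz": 0, "gripper": -1},
    {"x": -4, "y": 0, "z": -118, "rx": 0, "ry": 0, "rz": 0, "gripper": -1},
    {"x": -4, "y": 0, "z": -124, "rx": 0, "ry": 0, "rz": 0, "gripper": -1},
    {"x": -4, "y": 0, "z": -130, "rx": 0, "ry": 0, "rz": 0, "gripper": -1},
    {"x": -4, "y": 0, "z": -136, "rx": 0, "ry": 0, "rz": 0, "gripper": -1},
    {"x": -4, "y": 0, "z": -141, "rx": 0, "ry": 0, "rz": 0, "gripper": -1},
    {"x": -4, "y": 0, "z": -141, "rx": 0, "ry": 0, "rz": 0, "gripper": -1}
  ]
}}

```text
clock: 28.0
eef_pos: [611.1, 366.4, 45.8]
tcp_rot: [-3.14, -0.002, 0.061]
contact_force: [-3.4, -0.3, 6.9]
opening: 0.005
grasp_force: 3.7
```

Request:
{"op": "servo_tool", "data": {
  "deltas": [
    {"x": 0, "y": 0, "z": -4, "rx": 0, "ry": 0, "rz": 0, "gripper": -1},
    {"x": 0, "y": 0, "z": -8, "rx": 0, "ry": 0, "rz": 0, "gripper": -1},
    {"x": 0, "y": 0, "z": -11, "rx": 0, "ry": 0, "rz": 0, "gripper": -1},
    {"x": 0, "y": 0, "z": -11, "rx": 0, "ry": 0, "rz": 0, "gripper": -1}
  ]
}}

```text
clock: 28.4
eef_pos: [610.4, 366.6, 36.1]
tcp_rot: [-3.14, -0.0, 0.061]
contact_force: [-8.7, 1.0, 12.8]
opening: -0.002
grasp_force: 6.3
```

Request:
{"op": "servo_tool", "data": {
  "deltas": [
    {"x": 0, "y": 0, "z": -2, "rx": 0, "ry": 0, "rz": 0, "gripper": -1},
    {"x": 0, "y": 0, "z": -3, "rx": 0, "ry": 0, "rz": 0, "gripper": -1}
  ]
}}

```text
clock: 28.6
eef_pos: [610.4, 366.7, 35.3]
tcp_rot: [-3.14, -0.0, 0.061]
contact_force: [-17.3, -4.5, 38.8]
opening: -0.0
grasp_force: 19.4
```

On the stop. Hold for well over two seconds, easing slightly.

Request:
{"op": "servo_tool", "data": {
  "deltas": [
    {"x": 0, "y": 0, "z": 1, "rx": 0, "ry": 0, "rz": 0, "gripper": -1},
    {"x": 0, "y": 0, "z": 1, "rx": 0, "ry": 0, "rz": 0, "gripper": -1},
    {"x": 0, "y": 0, "z": 1, "rx": 0, "ry": 0, "rz": 0, "gripper": -1},
    {"x": 0, "y": 0, "z": 1, "rx": 0, "ry": 0, "rz": 0, "gripper": -1},
    {"x": 0, "y": 0, "z": 1, "rx": 0, "ry": 0, "rz": 0, "gripper": -1},
    {"x": 0, "y": 0, "z": 1, "rx": 0, "ry": 0, "rz": 0, "gripper": -1},
    {"x": 0, "y": 0, "z": 1, "rx": 0, "ry": 0, "rz": 0, "gripper": -1},
    {"x": 0, "y": 0, "z": 1, "rx": 0, "ry": 0, "rz": 0, "gripper": -1},
    {"x": 0, "y": 0, "z": 1, "rx": 0, "ry": 0, "rz": 0, "gripper": -1},
    {"x": 0, "y": 0, "z": 1, "rx": 0, "ry": 0, "rz": 0, "gripper": -1}
  ]
}}

```text
clock: 29.6
eef_pos: [610.4, 366.7, 35.7]
tcp_rot: [-3.139, -0.001, 0.061]
contact_force: [-12.4, -2.1, 26.6]
opening: -0.001
grasp_force: 13.3
```

Request:
{"op": "servo_tool", "data": {
  "deltas": [
    {"x": 0, "y": 0, "z": 0, "rx": 0, "ry": 0, "rz": 0, "gripper": -1},
    {"x": 0, "y": 0, "z": 0, "rx": 0, "ry": 0, "rz": 0, "gripper": -1},
    {"x": 0, "y": 0, "z": 0, "rx": 0, "ry": 0, "rz": 0, "gripper": -1},
    {"x": 0, "y": 0, "z": 0, "rx": 0, "ry": 0, "rz": 0, "gripper": -1},
    {"x": 0, "y": 0, "z": 0, "rx": 0, "ry": 0, "rz": 0, "gripper": -1},
    {"x": 0, "y": 0, "z": 0, "rx": 0, "ry": 0, "rz": 0, "gripper": -1},
    {"x": 0, "y": 0, "z": 0, "rx": 0, "ry": 0, "rz": 0, "gripper": -1},
    {"x": 0, "y": 0, "z": 0, "rx": 0, "ry": 0, "rz": 0, "gripper": -1},
    {"x": 0, "y": 0, "z": 0, "rx": 0, "ry": 0, "rz": 0, "gripper": -1},
    {"x": 0, "y": 0, "z": 0, "rx": 0, "ry": 0, "rz": 0, "gripper": -1}
  ]
}}

```text
clock: 30.6
eef_pos: [610.4, 366.7, 35.6]
tcp_rot: [-3.139, -0.001, 0.061]
contact_force: [-13.1, -3.2, 26.8]
opening: -0.003
grasp_force: 13.3
```

Request:
{"op": "servo_tool", "data": {
  "deltas": [
    {"x": 0, "y": 0, "z": 0, "rx": 0, "ry": 0, "rz": 0, "gripper": -1},
    {"x": 0, "y": 0, "z": 0, "rx": 0, "ry": 0, "rz": 0, "gripper": -1},
    {"x": 0, "y": 0, "z": 0, "rx": 0, "ry": 0, "rz": 0, "gripper": -1},
    {"x": 0, "y": 0, "z": 0, "rx": 0, "ry": 0, "rz": 0, "gripper": -1},
    {"x": 0, "y": 0, "z": 0, "rx": 0, "ry": 0, "rz": 0, "gripper": -1}
  ]
}}

```text
clock: 31.1
eef_pos: [610.4, 366.7, 35.6]
tcp_rot: [-3.139, -0.001, 0.061]
contact_force: [-13.0, -3.1, 27.5]
opening: 0.004
grasp_force: 13.3
```

Request:
{"op": "servo_tool", "data": {
  "deltas": [
    {"x": 0, "y": 0, "z": 10, "rx": 0, "ry": 0, "rz": 0, "gripper": -1},
    {"x": 0, "y": 0, "z": 30, "rx": 0, "ry": 0, "rz": 0, "gripper": -1},
    {"x": 0, "y": 0, "z": 70, "rx": 0, "ry": 0, "rz": 0, "gripper": -1},
    {"x": 0, "y": 0, "z": 115, "rx": 0, "ry": 0, "rz": 0, "gripper": -1},
    {"x": 0, "y": 0, "z": 150, "rx": 0, "ry": 0, "rz": 0, "gripper": -1},
    {"x": 0, "y": -40, "z": 150, "rx": 0, "ry": 0, "rz": 0, "gripper": 1},
    {"x": 0, "y": -85, "z": 150, "rx": 0, "ry": 0, "rz": 0, "gripper": 1},
    {"x": 0, "y": -130, "z": 150, "rx": 0, "ry": 0, "rz": 0, "gripper": 1},
    {"x": 0, "y": -175, "z": 150, "rx": 0, "ry": 0, "rz": 0, "gripper": 1},
    {"x": 0, "y": -220, "z": 150, "rx": 0, "ry": 0, "rz": 0, "gripper": 1}
  ]
}}

```text
clock: 32.1
eef_pos: [611.0, 144.0, 182.7]
tcp_rot: [-3.141, -0.003, 0.062]
contact_force: [0.2, -0.1, 0.1]
opening: 0.844
grasp_force: 0.0
```

```bash
python3 - <<'E'
from look import *
o=snap("h1")
s=r.sense(); print(s["eef_pos"],s["tcp_rot"],s["opening"])
# pedal compare to start; grip locate: dark blob in scene
for n,sl in (("scene",np.s_[195:245,355:405]),("top",np.s_[130:190,155:200])):
    a=cv2.imread(f"pics/{n}0.png")[sl].astype(float); print(n,np.abs(a-o[n][sl]).mean())
g=(o["scene"].max(2)<55).astype(np.uint8)[195:290,210:330]
print([ (c+[210,195]).round(1).tolist()+[int(st[4])] for c,st in zip(*[cv2.connectedComponentsWithStats(g)[i] for i in(3,2)]) if st[4]>15])
print("expected grip uv top-centre",proj("scene",[[695.6-4,-62,73],[691.6,-62,47]]))
E
```

```text
[610.92466353 140.83953757 182.58150578] [ 3.14076964e+00 -1.63640141e-03  5.76020093e-02] 0.9901367884377623
scene 1.7686666666666666
top 3.401111111111111
[[269.5, 242.0, 11400]]
expected grip uv top-centre [[277.06947355 251.25238858]
 [277.04657554 256.98143819]]
```

Request:
{"op": "servo_tool", "data": {
  "deltas": [
    {"x": 8, "y": -40, "z": 0, "rx": 0, "ry": 0, "rz": 0, "gripper": 1},
    {"x": 16, "y": -80, "z": 0, "rx": 0, "ry": 0, "rz": 0, "gripper": 1},
    {"x": 24, "y": -120, "z": 0, "rx": 0, "ry": 0, "rz": 0, "gripper": 1},
    {"x": 32, "y": -160, "z": 0, "rx": 0, "ry": 0, "rz": 0, "gripper": 1},
    {"x": 40, "y": -200, "z": 0, "rx": 0.007, "ry": -0.1, "rz": 0, "gripper": 1},
    {"x": 50, "y": -204, "z": -20, "rx": 0.0134, "ry": -0.2, "rz": 0, "gripper": 1},
    {"x": 55, "y": -204, "z": -30, "rx": 0.0134, "ry": -0.2, "rz": 0, "gripper": 1},
    {"x": 55, "y": -204, "z": -30, "rx": 0.0134, "ry": -0.2, "rz": 0, "gripper": 1},
    {"x": 55, "y": -204, "z": -30, "rx": 0.0134, "ry": -0.2, "rz": 0, "gripper": 1}
  ]
}}

```text
clock: 33.1
eef_pos: [666.4, -57.2, 151.9]
tcp_rot: [-3.14, -0.199, 0.063]
contact_force: [-0.2, 1.3, 0.5]
opening: 0.998
grasp_force: 0.0
```

Request:
{"op": "servo_tool", "data": {
  "deltas": [
    {"x": 10, "y": -5, "z": -35, "rx": 0, "ry": 0, "rz": 0, "gripper": 1},
    {"x": 14, "y": -5, "z": -70, "rx": 0, "ry": 0, "rz": 0, "gripper": 1},
    {"x": 14, "y": -5, "z": -100, "rx": 0, "ry": 0, "rz": 0, "gripper": 1},
    {"x": 18, "y": -5, "z": -112, "rx": 0, "ry": 0, "rz": 0, "gripper": 1},
    {"x": 27, "y": -5, "z": -112, "rx": 0, "ry": 0, "rz": 0, "gripper": 1},
    {"x": 27, "y": -5, "z": -112, "rx": 0, "ry": 0, "rz": 0, "gripper": 1},
    {"x": 27, "y": -5, "z": -112, "rx": 0, "ry": 0, "rz": 0, "gripper": 1}
  ]
}}

```text
clock: 33.8
eef_pos: [694.4, -63.3, 41.4]
tcp_rot: [-3.141, -0.203, 0.062]
contact_force: [-0.9, 0.7, 0.2]
opening: 1.005
grasp_force: 0.0
```

Request:
{"op": "servo_tool", "data": {
  "deltas": [
    {"x": 0, "y": 0, "z": 0, "rx": 0, "ry": 0, "rz": 0, "gripper": -1},
    {"x": 0, "y": 0, "z": 0, "rx": 0, "ry": 0, "rz": 0, "gripper": -1},
    {"x": 0, "y": 0, "z": 0, "rx": 0, "ry": 0, "rz": 0, "gripper": -1},
    {"x": 0, "y": 0, "z": 0, "rx": 0, "ry": 0, "rz": 0, "gripper": -1},
    {"x": 0, "y": 0, "z": 0, "rx": 0, "ry": 0, "rz": 0, "gripper": -1}
  ],
  "newtons": 60
}}

```text
clock: 34.3
eef_pos: [692.5, -63.4, 39.9]
tcp_rot: [-3.14, -0.201, 0.061]
contact_force: [-3.0, 1.1, 5.7]
opening: 0.364
grasp_force: 60.1
```

Request:
{"op": "servo_tool", "data": {
  "deltas": [
    {"x": -6, "y": -0.4, "z": 0, "rx": 0, "ry": 0, "rz": 0, "gripper": -1},
    {"x": -18, "y": -1.2, "z": 0, "rx": 0, "ry": 0, "rz": 0, "gripper": -1},
    {"x": -30, "y": -2, "z": 0, "rx": 0, "ry": 0, "rz": 0, "gripper": -1},
    {"x": -42, "y": -2.8, "z": 0, "rx": 0, "ry": 0, "rz": 0, "gripper": -1},
    {"x": -54, "y": -3.6, "z": 0, "rx": 0, "ry": 0, "rz": 0, "gripper": -1},
    {"x": -66, "y": -4.4, "z": 0, "rx": 0, "ry": 0, "rz": 0, "gripper": -1},
    {"x": -78, "y": -5.2, "z": 0, "rx": 0, "ry": 0, "rz": 0, "gripper": -1},
    {"x": -90, "y": -6, "z": 0, "rx": 0, "ry": 0, "rz": 0, "gripper": -1},
    {"x": -96, "y": -6.4, "z": 0, "rx": 0, "ry": 0, "rz": 0, "gripper": -1},
    {"x": -96, "y": -6.4, "z": 0, "rx": 0, "ry": 0, "rz": 0, "gripper": -1}
  ]
}}

```text
clock: 35.3
eef_pos: [596.2, -70.1, 39.9]
tcp_rot: [-3.14, -0.201, 0.061]
contact_force: [-3.0, -1.1, 9.5]
opening: 0.364
grasp_force: 61.8
```

Request:
{"op": "servo_tool", "data": {
  "deltas": [
    {"x": -6, "y": -0.4, "z": 0, "rx": 0, "ry": 0, "rz": 0, "gripper": -1},
    {"x": -18, "y": -1.2, "z": 0, "rx": 0, "ry": 0, "rz": 0, "gripper": -1},
    {"x": -30, "y": -2, "z": 0, "rx": 0, "ry": 0, "rz": 0, "gripper": -1},
    {"x": -42, "y": -2.8, "z": 0, "rx": 0, "ry": 0, "rz": 0, "gripper": -1},
    {"x": -54, "y": -3.6, "z": 0, "rx": 0, "ry": 0, "rz": 0, "gripper": -1},
    {"x": -66, "y": -4.4, "z": 0, "rx": 0, "ry": 0, "rz": 0, "gripper": -1},
    {"x": -78, "y": -5.2, "z": 0, "rx": 0, "ry": 0, "rz": 0, "gripper": -1},
    {"x": -90, "y": -6, "z": 0, "rx": 0, "ry": 0, "rz": 0, "gripper": -1},
    {"x": -96, "y": -6.4, "z": 0, "rx": 0, "ry": 0, "rz": 0, "gripper": -1},
    {"x": -96, "y": -6.4, "z": 0, "rx": 0, "ry": 0, "rz": 0, "gripper": -1}
  ]
}}

```text
clock: 36.3
eef_pos: [500.5, -76.5, 39.8]
tcp_rot: [-3.14, -0.202, 0.061]
contact_force: [-2.9, -2.1, 10.7]
opening: 0.36
grasp_force: 62.1
```

Request:
{"op": "servo_tool", "data": {
  "deltas": [
    {"x": -6, "y": -0.4, "z": 0, "rx": 0, "ry": 0, "rz": 0, "gripper": -1},
    {"x": -18, "y": -1.2, "z": 0, "rx": 0, "ry": 0, "rz": 0, "gripper": -1},
    {"x": -30, "y": -2, "z": 0, "rx": 0, "ry": 0, "rz": 0, "gripper": -1},
    {"x": -42, "y": -2.8, "z": 0, "rx": 0, "ry": 0, "rz": 0, "gripper": -1},
    {"x": -52, "y": -3.5, "z": 0, "rx": 0, "ry": 0, "rz": 0, "gripper": -1},
    {"x": -58, "y": -3.9, "z": 0, "rx": 0, "ry": 0, "rz": 0, "gripper": -1},
    {"x": -58, "y": -3.9, "z": 0, "rx": 0, "ry": 0, "rz": 0, "gripper": -1},
    {"x": -58, "y": -3.9, "z": 0, "rx": 0, "ry": 0, "rz": 0, "gripper": 1},
    {"x": -58, "y": -3.9, "z": 0, "rx": 0, "ry": 0, "rz": 0, "gripper": 1},
    {"x": -58, "y": -3.9, "z": 0, "rx": 0, "ry": 0, "rz": 0, "gripper": 1}
  ]
}}

```text
clock: 37.3
eef_pos: [441.7, -80.0, 38.9]
tcp_rot: [-3.14, -0.199, 0.061]
contact_force: [0.3, 0.3, 0.5]
opening: 0.859
grasp_force: 0.0
```

Request:
{"op": "servo_tool", "data": {
  "deltas": [
    {"x": -3, "y": 0, "z": 10, "rx": 0, "ry": 0, "rz": 0, "gripper": 1},
    {"x": -8, "y": 0, "z": 45, "rx": 0, "ry": 0, "rz": 0, "gripper": 1},
    {"x": -10, "y": 0, "z": 90, "rx": 0, "ry": 0.05, "rz": 0, "gripper": 1},
    {"x": -10, "y": 30, "z": 110, "rx": -0.0134, "ry": 0.15, "rz": 0, "gripper": 1},
    {"x": -10, "y": 70, "z": 110, "rx": -0.0134, "ry": 0.2, "rz": 0, "gripper": 1},
    {"x": -10, "y": 110, "z": 110, "rx": -0.0134, "ry": 0.2, "rz": 0, "gripper": 1},
    {"x": -10, "y": 150, "z": 110, "rx": -0.0134, "ry": 0.2, "rz": 0, "gripper": 1},
    {"x": -10, "y": 190, "z": 110, "rx": -0.0134, "ry": 0.2, "rz": 0, "gripper": 1},
    {"x": -10, "y": 220, "z": 110, "rx": -0.0134, "ry": 0.2, "rz": 0, "gripper": 1}
  ]
}}

```text
clock: 38.2
eef_pos: [431.9, 141.7, 149.9]
tcp_rot: [-3.141, -0.0, 0.062]
contact_force: [0.0, -0.7, -0.7]
opening: 1.001
grasp_force: 0.0
```

```bash
cat >> look.py <<'E'
def rackcheck(o,ys=(-93,-31,31,93),rk=(622,-67,.067)):
    dk={-93:0,-31:1,31:0,93:1}
    for y in ys:
        c=place(np.array([[0,y,0.]]),*rk)[0]
        for n in("top","scene"):
            f,t,p=fitblock(c[0],c[1],dk[y],{n:ratio(n,o[n])},yaws=[rk[2]],types=[{-93:4,-31:4,31:3,93:1}[y]],zb=18)[0]
            print(y,n,round(f),p.round(2))
E
python3 - <<'E'
from look import *
o=snap("h2"); s=r.sense(); print(s["eef_pos"],s["tcp_rot"])
print("ref g7:"); rackcheck({n:cv2.imread(f"pics/{n}_g7.png") for n in("top","scene")})
print("now:"); rackcheck(o)
for n in("flap","rack","rack_grip"): print(n,[(np.round(d["box"]).astype(int).tolist(),round(d["conf"],2)) for d in r.recognise(n,"top")][:3])
E
```

```text
[432.34011353 142.51730997 149.93374422] [-3.14074055e+00 -7.29229286e-04  6.42993567e-02]
ref g7:
-93 top 144 [ 6.2959e+02 -1.6052e+02 -1.0000e-02]
-93 scene 242 [ 5.9078e+02 -1.5649e+02 -2.3000e-01]
-31 top 193 [624.91 -96.72  -0.  ]
-31 scene 288 [ 5.9991e+02 -1.0384e+02 -3.2000e-01]
31 top 240 [ 6.2508e+02 -3.3630e+01  1.0000e-02]
31 scene 348 [ 6.2456e+02 -2.6380e+01 -5.0000e-02]
93 top 138 [6.1839e+02 3.2220e+01 1.0000e-02]
93 scene 320 [ 6.1893e+02  1.9960e+01 -3.9000e-01]
now:
-93 top 135 [ 6.3294e+02 -1.6604e+02  2.0000e-02]
-93 scene 237 [ 5.8972e+02 -1.6424e+02 -4.0000e-02]
-31 top 166 [625.38 -98.27   0.  ]
-31 scene 292 [ 5.9482e+02 -1.0039e+02 -3.2000e-01]
31 top 246 [ 6.2633e+02 -3.6160e+01  1.0000e-02]
31 scene 354 [623.88 -29.76  -0.  ]
93 top 141 [6.1695e+02 2.9570e+01 3.0000e-02]
93 scene 328 [ 6.0702e+02  2.0630e+01 -3.9000e-01]
flap [([263, 124, 77, 14], 0.65), ([252, 65, 97, 171], 0.63), ([283, 156, 18, 26], 0.28)]
rack [([261, 147, 82, 81], 0.89)]
rack_grip [([265, 147, 76, 81], 0.68), ([364, 255, 24, 46], 0.35)]
```

Request:
{"op": "servo_tool", "data": {
  "deltas": [
    {"x": 38, "y": -23, "z": 0, "rx": 0, "ry": 0, "rz": 0, "gripper": 0.2},
    {"x": 76, "y": -46, "z": 0, "rx": 0, "ry": 0, "rz": 0, "gripper": 0.2},
    {"x": 114, "y": -69, "z": 0, "rx": 0, "ry": 0, "rz": 0, "gripper": 0.2},
    {"x": 152, "y": -92, "z": 0, "rx": 0, "ry": 0, "rz": 0, "gripper": 0.2},
    {"x": 185, "y": -114, "z": 0, "rx": 0, "ry": 0, "rz": 0, "gripper": 0.2},
    {"x": 185, "y": -114, "z": -10, "rx": 0, "ry": 0, "rz": 0, "gripper": 0.2},
    {"x": 185, "y": -114, "z": -40, "rx": 0, "ry": 0, "rz": 0, "gripper": 0.2},
    {"x": 185, "y": -114, "z": -65, "rx": 0, "ry": 0, "rz": 0, "gripper": 0.2},
    {"x": 185, "y": -114, "z": -65, "rx": 0, "ry": 0, "rz": 0, "gripper": 0.2}
  ]
}}

```text
clock: 39.35
eef_pos: [613.8, 24.6, 80.9]
tcp_rot: [-3.141, 0.007, 0.06]
contact_force: [-0.7, 0.4, -0.5]
opening: 0.602
grasp_force: 0.0
```

Request:
{"op": "servo_tool", "data": {
  "deltas": [
    {"x": 0, "y": 0, "z": -15, "rx": 0, "ry": 0, "rz": 0, "gripper": 0.2},
    {"x": 0, "y": 0, "z": -30, "rx": 0, "ry": 0, "rz": 0, "gripper": 0.2},
    {"x": 0, "y": 0, "z": -40, "rx": 0, "ry": 0, "rz": 0, "gripper": 0.2},
    {"x": 0, "y": 0, "z": -40, "rx": 0, "ry": 0, "rz": 0, "gripper": 0.2}
  ]
}}

```text
clock: 39.75
eef_pos: [616.5, 25.8, 42.9]
tcp_rot: [-3.141, 0.002, 0.061]
contact_force: [0.9, 0.1, 0.2]
opening: 0.599
grasp_force: 0.0
```

Request:
{"op": "servo_tool", "data": {
  "deltas": [
    {"x": 0, "y": 0, "z": 0, "rx": 0, "ry": 0, "rz": 0, "gripper": -1},
    {"x": 0, "y": 0, "z": 0, "rx": 0, "ry": 0, "rz": 0, "gripper": -1},
    {"x": 0, "y": 0, "z": 0, "rx": 0, "ry": 0, "rz": 0, "gripper": -1},
    {"x": 0, "y": 0, "z": 0, "rx": 0, "ry": 0, "rz": 0, "gripper": -1},
    {"x": 0, "y": 0, "z": 0, "rx": 0, "ry": 0, "rz": 0, "gripper": -1},
    {"x": 0, "y": 0, "z": 20, "rx": 0, "ry": 0, "rz": 0, "gripper": -1},
    {"x": 0, "y": 0, "z": 50, "rx": 0, "ry": 0, "rz": 0, "gripper": -1},
    {"x": 0, "y": 0, "z": 80, "rx": 0, "ry": 0, "rz": 0, "gripper": -1},
    {"x": 0, "y": 0, "z": 80, "rx": 0, "ry": 0, "rz": 0, "gripper": -1}
  ],
  "newtons": 60
}}

```text
clock: 40.65
eef_pos: [620.0, 25.9, 128.2]
tcp_rot: [-3.141, -0.006, 0.061]
contact_force: [0.5, -0.3, -1.3]
opening: 0.269
grasp_force: 59.1
```

Request:
{"op": "servo_tool", "data": {
  "deltas": [
    {"x": -15, "y": 40, "z": 5, "rx": 0, "ry": 0, "rz": -0.02, "gripper": -1},
    {"x": -31, "y": 82, "z": 5, "rx": 0, "ry": 0, "rz": -0.04, "gripper": -1},
    {"x": -47, "y": 124, "z": 5, "rx": 0, "ry": 0, "rz": -0.05, "gripper": -1},
    {"x": -63, "y": 166, "z": 5, "rx": 0, "ry": 0, "rz": -0.05, "gripper": -1},
    {"x": -79, "y": 208, "z": 5, "rx": 0, "ry": 0, "rz": -0.05, "gripper": -1},
    {"x": -95, "y": 250, "z": 5, "rx": 0, "ry": 0, "rz": -0.05, "gripper": -1},
    {"x": -111, "y": 292, "z": 5, "rx": 0, "ry": 0, "rz": -0.05, "gripper": -1},
    {"x": -127, "y": 334, "z": 5, "rx": 0, "ry": 0, "rz": -0.05, "gripper": -1},
    {"x": -142, "y": 372, "z": 5, "rx": 0, "ry": 0, "rz": -0.05, "gripper": -1},
    {"x": -153, "y": 396, "z": 5, "rx": 0, "ry": 0, "rz": -0.05, "gripper": -1}
  ]
}}

```text
clock: 41.65
eef_pos: [462.8, 424.0, 128.2]
tcp_rot: [-3.141, 0.001, 0.013]
contact_force: [0.8, -1.5, -1.3]
opening: 0.264
grasp_force: 59.3
```

Request:
{"op": "servo_tool", "data": {
  "deltas": [
    {"x": 0, "y": 0, "z": -30, "rx": 0, "ry": 0, "rz": 0, "gripper": -1},
    {"x": 0, "y": 0, "z": -55, "rx": 0, "ry": 0, "rz": 0, "gripper": -1},
    {"x": 0, "y": 0, "z": -70, "rx": 0, "ry": 0, "rz": 0, "gripper": -1},
    {"x": 0, "y": 0, "z": -78, "rx": 0, "ry": 0, "rz": 0, "gripper": -1},
    {"x": 0, "y": 0, "z": -82, "rx": 0, "ry": 0, "rz": 0, "gripper": -1},
    {"x": 0, "y": 0, "z": -82, "rx": 0, "ry": 0, "rz": 0, "gripper": -1}
  ]
}}

```text
clock: 42.25
eef_pos: [464.8, 421.7, 47.3]
tcp_rot: [-3.141, 0.0, 0.011]
contact_force: [0.6, -0.5, -0.4]
opening: 0.271
grasp_force: 59.3
```

Request:
{"op": "servo_tool", "data": {
  "deltas": [
    {"x": 0, "y": 0, "z": -3, "rx": 0, "ry": 0, "rz": 0, "gripper": -1},
    {"x": 0, "y": 0, "z": -6, "rx": 0, "ry": 0, "rz": 0, "gripper": -1},
    {"x": 0, "y": 0, "z": -7, "rx": 0, "ry": 0, "rz": 0, "gripper": -1},
    {"x": 0, "y": 0, "z": -7, "rx": 0, "ry": 0, "rz": 0, "gripper": -1}
  ]
}}

```text
clock: 42.65
eef_pos: [464.5, 421.8, 40.4]
tcp_rot: [-3.141, -0.0, 0.011]
contact_force: [-1.2, 0.0, -1.1]
opening: 0.272
grasp_force: 59.3
```

Request:
{"op": "servo_tool", "data": {
  "deltas": [
    {"x": 0, "y": 0, "z": -1.5, "rx": 0, "ry": 0, "rz": 0, "gripper": -1},
    {"x": 0, "y": 0, "z": -3, "rx": 0, "ry": 0, "rz": 0, "gripper": -1},
    {"x": 0, "y": 0, "z": -3, "rx": 0, "ry": 0, "rz": 0, "gripper": -1}
  ]
}}

```text
clock: 42.95
eef_pos: [464.7, 422.0, 39.0]
tcp_rot: [-3.141, -0.0, 0.011]
contact_force: [-5.3, -3.7, 16.2]
opening: 0.267
grasp_force: 61.5
```

Request:
{"op": "servo_tool", "data": {
  "deltas": [
    {"x": 0, "y": 0, "z": 1.5, "rx": 0, "ry": 0, "rz": 0, "gripper": 0.3},
    {"x": 0, "y": 0, "z": 1.5, "rx": 0, "ry": 0, "rz": 0, "gripper": 0.3},
    {"x": 0, "y": 0, "z": 8, "rx": 0, "ry": 0, "rz": 0, "gripper": 0.3},
    {"x": 0, "y": 0, "z": 50, "rx": 0, "ry": 0, "rz": 0, "gripper": 0.2},
    {"x": 0, "y": 0, "z": 95, "rx": 0, "ry": 0, "rz": 0, "gripper": 0.2},
    {"x": 14, "y": -44, "z": 95, "rx": 0, "ry": 0, "rz": 0.02, "gripper": 0.2},
    {"x": 29, "y": -88, "z": 95, "rx": 0, "ry": 0, "rz": 0.05, "gripper": 0.2},
    {"x": 44, "y": -132, "z": 95, "rx": 0, "ry": 0, "rz": 0.05, "gripper": 0.2},
    {"x": 59, "y": -176, "z": 95, "rx": 0, "ry": 0, "rz": 0.05, "gripper": 0.2},
    {"x": 74, "y": -220, "z": 95, "rx": 0, "ry": 0, "rz": 0.05, "gripper": 0.2}
  ]
}}

```text
clock: 43.95
eef_pos: [539.0, 200.2, 132.8]
tcp_rot: [-3.141, -0.001, 0.062]
contact_force: [-0.2, -0.8, -0.1]
opening: 0.595
grasp_force: 0.0
```

Request:
{"op": "servo_tool", "data": {
  "deltas": [
    {"x": 15, "y": -42, "z": 0, "rx": 0, "ry": 0, "rz": 0, "gripper": 0.2},
    {"x": 30, "y": -84, "z": 0, "rx": 0, "ry": 0, "rz": 0, "gripper": 0.2},
    {"x": 46, "y": -128, "z": 0, "rx": 0, "ry": 0, "rz": 0, "gripper": 0.2},
    {"x": 62, "y": -172, "z": 0, "rx": 0, "ry": 0, "rz": 0, "gripper": 0.2},
    {"x": 76, "y": -212, "z": 0, "rx": 0, "ry": 0, "rz": 0, "gripper": 0.2},
    {"x": 84.5, "y": -238, "z": 0, "rx": 0, "ry": 0, "rz": 0, "gripper": 0.2},
    {"x": 84.5, "y": -238, "z": 0, "rx": 0, "ry": 0, "rz": 0, "gripper": 0.2},
    {"x": 84.5, "y": -238, "z": 0, "rx": 0, "ry": 0, "rz": 0, "gripper": 0.2},
    {"x": 84.5, "y": -238, "z": 0, "rx": 0, "ry": 0, "rz": 0, "gripper": 0.2}
  ]
}}

```text
clock: 44.85
eef_pos: [622.6, -35.3, 132.3]
tcp_rot: [-3.141, 0.0, 0.062]
contact_force: [0.3, -0.1, 0.3]
opening: 0.6
grasp_force: 0.0
```

```bash
python3 - <<'E'
from look import *
o=snap("h3"); s=r.sense(); print(s["eef_pos"],s["tcp_rot"])
for n in("top","scene"):
    print([(round(f),k,p.round(2).tolist()) for f,k,p in fitblock(464,422,1,{n:ratio(n,o[n])},yaws=[0],types=[1],zb=12)])
E
```

```text
[622.67092034 -34.97209052 132.32278554] [-3.14099306e+00  2.76174035e-04  6.27018040e-02]
[(194, 1, [465.21, 424.53, 0.03])]
[(238, 1, [471.43, 423.97, -0.2])]
```

Request:
{"op": "servo_tool", "data": {
  "deltas": [
    {"x": 0, "y": 0, "z": -40, "rx": 0, "ry": 0, "rz": 0, "gripper": 0.2},
    {"x": 0, "y": 0, "z": -65, "rx": 0, "ry": 0, "rz": 0, "gripper": 0.2},
    {"x": 0, "y": 0, "z": -80, "rx": 0, "ry": 0, "rz": 0, "gripper": 0.2},
    {"x": 0, "y": 0, "z": -88, "rx": 0, "ry": 0, "rz": 0, "gripper": 0.2},
    {"x": 0, "y": 0, "z": -88, "rx": 0, "ry": 0, "rz": 0, "gripper": 0.2}
  ]
}}

```text
clock: 45.45
eef_pos: [622.7, -35.7, 43.7]
tcp_rot: [-3.141, 0.001, 0.062]
contact_force: [-0.3, -0.7, 0.3]
opening: 0.595
grasp_force: 0.0
```

Request:
{"op": "servo_tool", "data": {
  "deltas": [
    {"x": 0, "y": 0, "z": 0, "rx": 0, "ry": 0, "rz": 0, "gripper": -1},
    {"x": 0, "y": 0, "z": 0, "rx": 0, "ry": 0, "rz": 0, "gripper": -1},
    {"x": 0, "y": 0, "z": 0, "rx": 0, "ry": 0, "rz": 0, "gripper": -1},
    {"x": 0, "y": 0, "z": 0, "rx": 0, "ry": 0, "rz": 0, "gripper": -1},
    {"x": 0, "y": 0, "z": 0, "rx": 0, "ry": 0, "rz": 0, "gripper": -1},
    {"x": 0, "y": 0, "z": 20, "rx": 0, "ry": 0, "rz": 0, "gripper": -1},
    {"x": 0, "y": 0, "z": 50, "rx": 0, "ry": 0, "rz": 0, "gripper": -1},
    {"x": 0, "y": 0, "z": 88, "rx": 0, "ry": 0, "rz": 0, "gripper": -1},
    {"x": 0, "y": 0, "z": 88, "rx": 0, "ry": 0, "rz": 0, "gripper": -1}
  ]
}}

```text
clock: 46.35
eef_pos: [626.2, -36.4, 137.6]
tcp_rot: [3.141, -0.008, 0.061]
contact_force: [0.9, 0.9, -2.1]
opening: 0.267
grasp_force: 59.2
```

Request:
{"op": "servo_tool", "data": {
  "deltas": [
    {"x": -14, "y": 34, "z": 0, "rx": 0, "ry": 0, "rz": -0.02, "gripper": -1},
    {"x": -31, "y": 75, "z": 0, "rx": 0, "ry": 0, "rz": -0.04, "gripper": -1},
    {"x": -48, "y": 116, "z": 0, "rx": 0, "ry": 0, "rz": -0.05, "gripper": -1},
    {"x": -65, "y": 157, "z": 0, "rx": 0, "ry": 0, "rz": -0.05, "gripper": -1},
    {"x": -82, "y": 198, "z": 0, "rx": 0, "ry": 0, "rz": -0.05, "gripper": -1},
    {"x": -99, "y": 239, "z": 0, "rx": 0, "ry": 0, "rz": -0.05, "gripper": -1},
    {"x": -116, "y": 280, "z": 0, "rx": 0, "ry": 0, "rz": -0.05, "gripper": -1},
    {"x": -133, "y": 321, "z": 0, "rx": 0, "ry": 0, "rz": -0.05, "gripper": -1},
    {"x": -148, "y": 358, "z": 0, "rx": 0, "ry": 0, "rz": -0.05, "gripper": -1},
    {"x": -158.5, "y": 382.5, "z": 0, "rx": 0, "ry": 0, "rz": -0.05, "gripper": -1}
  ]
}}

```text
clock: 47.35
eef_pos: [463.0, 348.4, 131.8]
tcp_rot: [-3.141, 0.0, 0.013]
contact_force: [1.2, -0.1, -1.5]
opening: 0.269
grasp_force: 59.4
```

Request:
{"op": "servo_tool", "data": {
  "deltas": [
    {"x": 0, "y": 0, "z": -30, "rx": 0, "ry": 0, "rz": 0, "gripper": -1},
    {"x": 0, "y": 0, "z": -55, "rx": 0, "ry": 0, "rz": 0, "gripper": -1},
    {"x": 0, "y": 0, "z": -73, "rx": 0, "ry": 0, "rz": 0, "gripper": -1},
    {"x": 0, "y": 0, "z": -83, "rx": 0, "ry": 0, "rz": 0, "gripper": -1},
    {"x": 0, "y": 0, "z": -88, "rx": 0, "ry": 0, "rz": 0, "gripper": -1},
    {"x": 0, "y": 0, "z": -91, "rx": 0, "ry": 0, "rz": 0, "gripper": -1},
    {"x": 0, "y": 0, "z": -92, "rx": 0, "ry": 0, "rz": 0, "gripper": -1},
    {"x": 0, "y": 0, "z": -92, "rx": 0, "ry": 0, "rz": 0, "gripper": -1}
  ]
}}

```text
clock: 48.15
eef_pos: [465.0, 346.5, 40.9]
tcp_rot: [-3.141, -0.001, 0.011]
contact_force: [-0.4, -0.2, -1.9]
opening: 0.267
grasp_force: 59.4
```

Request:
{"op": "servo_tool", "data": {
  "deltas": [
    {"x": 0, "y": 0, "z": -1.5, "rx": 0, "ry": 0, "rz": 0, "gripper": -1},
    {"x": 0, "y": 0, "z": -2.5, "rx": 0, "ry": 0, "rz": 0, "gripper": -1},
    {"x": 0, "y": 0, "z": -2.5, "rx": 0, "ry": 0, "rz": 0, "gripper": -1}
  ]
}}

```text
clock: 48.45
eef_pos: [465.1, 346.7, 39.7]
tcp_rot: [-3.14, -0.001, 0.011]
contact_force: [-4.5, -3.2, 14.6]
opening: 0.269
grasp_force: 61.6
```

Request:
{"op": "servo_tool", "data": {
  "deltas": [
    {"x": 0, "y": 0, "z": 1.5, "rx": 0, "ry": 0, "rz": 0, "gripper": 0.3},
    {"x": 0, "y": 0, "z": 1.5, "rx": 0, "ry": 0, "rz": 0, "gripper": 0.3},
    {"x": 0, "y": 0, "z": 8, "rx": 0, "ry": 0, "rz": 0, "gripper": 0.3},
    {"x": 0, "y": 0, "z": 50, "rx": 0, "ry": 0, "rz": 0, "gripper": 0.2},
    {"x": 0, "y": 0, "z": 95, "rx": 0, "ry": 0, "rz": 0, "gripper": 0.2},
    {"x": 14, "y": -44, "z": 95, "rx": 0, "ry": 0, "rz": 0.02, "gripper": 0.2},
    {"x": 29, "y": -88, "z": 95, "rx": 0, "ry": 0, "rz": 0.05, "gripper": 0.2},
    {"x": 44, "y": -132, "z": 95, "rx": 0, "ry": 0, "rz": 0.05, "gripper": 0.2},
    {"x": 59, "y": -176, "z": 95, "rx": 0, "ry": 0, "rz": 0.05, "gripper": 0.2},
    {"x": 74, "y": -220, "z": 95, "rx": 0, "ry": 0, "rz": 0.05, "gripper": 0.2}
  ]
}}

```text
clock: 49.45
eef_pos: [539.0, 124.6, 133.3]
tcp_rot: [-3.141, -0.001, 0.062]
contact_force: [1.1, 0.8, 0.1]
opening: 0.598
grasp_force: 0.0
```

Request:
{"op": "servo_tool", "data": {
  "deltas": [
    {"x": 15, "y": -42, "z": 0, "rx": 0, "ry": 0, "rz": 0, "gripper": 0.2},
    {"x": 31, "y": -84, "z": 0, "rx": 0, "ry": 0, "rz": 0, "gripper": 0.2},
    {"x": 47, "y": -126, "z": 0, "rx": 0, "ry": 0, "rz": 0, "gripper": 0.2},
    {"x": 63, "y": -168, "z": 0, "rx": 0, "ry": 0, "rz": 0, "gripper": 0.2},
    {"x": 78, "y": -205, "z": 0, "rx": 0, "ry": 0, "rz": 0, "gripper": 0.2},
    {"x": 87, "y": -225, "z": 0, "rx": 0, "ry": 0, "rz": 0, "gripper": 0.2},
    {"x": 87, "y": -225, "z": 0, "rx": 0, "ry": 0, "rz": 0, "gripper": 0.2},
    {"x": 87, "y": -225, "z": 0, "rx": 0, "ry": 0, "rz": 0, "gripper": 0.2}
  ]
}}

```text
clock: 50.25
eef_pos: [625.1, -98.3, 132.6]
tcp_rot: [-3.141, 0.001, 0.061]
contact_force: [-0.5, 0.6, 0.7]
opening: 0.598
grasp_force: 0.0
```

```bash
python3 - <<'E'
from look import *
o=snap("h4"); s=r.sense(); print(s["eef_pos"],s["tcp_rot"])
for x,y,d,t in((464,422,1,1),(464,347,0,3)):
  for n in("top","scene"):
    print([(round(f),k,p.round(2).tolist()) for f,k,p in fitblock(x,y,d,{n:ratio(n,o[n])},yaws=[0],types=[t],zb=12)])
rackcheck(o,(-93,-31))
E
```

```text
[624.93685799 -97.34311194 132.68892105] [-3.14067370e+00  7.49936919e-04  6.22678146e-02]
[(197, 1, [465.24, 424.97, 0.02])]
[(249, 1, [471.04, 425.7, -0.25])]
[(308, 3, [465.27, 346.71, 0.05])]
[(348, 3, [463.51, 356.51, -0.51])]
-93 top 230 [ 6.3441e+02 -1.6619e+02  2.5000e-01]
-93 scene 290 [ 6.2885e+02 -1.6056e+02 -1.0000e-02]
-31 top 381 [ 6.4144e+02 -8.8670e+01 -2.9000e-01]
-31 scene 334 [ 5.9759e+02 -9.1740e+01 -3.1000e-01]
```

Request:
{"op": "servo_tool", "data": {
  "deltas": [
    {"x": 0, "y": 0, "z": -40, "rx": 0, "ry": 0, "rz": 0, "gripper": 0.2},
    {"x": 0, "y": 0, "z": -65, "rx": 0, "ry": 0, "rz": 0, "gripper": 0.2},
    {"x": 0, "y": 0, "z": -80, "rx": 0, "ry": 0, "rz": 0, "gripper": 0.2},
    {"x": 0, "y": 0, "z": -88, "rx": 0, "ry": 0, "rz": 0, "gripper": 0.2},
    {"x": 0, "y": 0, "z": -88, "rx": 0, "ry": 0, "rz": 0, "gripper": 0.2}
  ]
}}

```text
clock: 50.85
eef_pos: [625.1, -98.0, 44.2]
tcp_rot: [-3.141, 0.001, 0.062]
contact_force: [-0.5, -0.6, 0.6]
opening: 0.603
grasp_force: 0.0
```

Request:
{"op": "servo_tool", "data": {
  "deltas": [
    {"x": 0, "y": 0, "z": 0, "rx": 0, "ry": 0, "rz": 0, "gripper": -1},
    {"x": 0, "y": 0, "z": 0, "rx": 0, "ry": 0, "rz": 0, "gripper": -1},
    {"x": 0, "y": 0, "z": 0, "rx": 0, "ry": 0, "rz": 0, "gripper": -1},
    {"x": 0, "y": 0, "z": 0, "rx": 0, "ry": 0, "rz": 0, "gripper": -1},
    {"x": 0, "y": 0, "z": 0, "rx": 0, "ry": 0, "rz": 0, "gripper": -1},
    {"x": 0, "y": 0, "z": 20, "rx": 0, "ry": 0, "rz": 0, "gripper": -1},
    {"x": 0, "y": 0, "z": 50, "rx": 0, "ry": 0, "rz": 0, "gripper": -1},
    {"x": 0, "y": 0, "z": 88, "rx": 0, "ry": 0, "rz": 0, "gripper": -1},
    {"x": 0, "y": 0, "z": 88, "rx": 0, "ry": 0, "rz": 0, "gripper": -1}
  ]
}}

```text
clock: 51.75
eef_pos: [628.8, -99.3, 138.3]
tcp_rot: [3.14, -0.008, 0.061]
contact_force: [-0.5, -0.2, -1.7]
opening: 0.269
grasp_force: 59.1
```

Request:
{"op": "servo_tool", "data": {
  "deltas": [
    {"x": -14, "y": 32, "z": 0, "rx": 0, "ry": 0, "rz": -0.02, "gripper": -1},
    {"x": -31, "y": 72, "z": 0, "rx": 0, "ry": 0, "rz": -0.04, "gripper": -1},
    {"x": -48, "y": 112, "z": 0, "rx": 0, "ry": 0, "rz": -0.05, "gripper": -1},
    {"x": -65, "y": 152, "z": 0, "rx": 0, "ry": 0, "rz": -0.05, "gripper": -1},
    {"x": -82, "y": 192, "z": 0, "rx": 0, "ry": 0, "rz": -0.05, "gripper": -1},
    {"x": -99, "y": 232, "z": 0, "rx": 0, "ry": 0, "rz": -0.05, "gripper": -1},
    {"x": -116, "y": 272, "z": 0, "rx": 0, "ry": 0, "rz": -0.05, "gripper": -1},
    {"x": -133, "y": 311, "z": 0, "rx": 0, "ry": 0, "rz": -0.05, "gripper": -1},
    {"x": -149, "y": 348, "z": 0, "rx": 0, "ry": 0, "rz": -0.05, "gripper": -1},
    {"x": -161, "y": 371, "z": 0, "rx": 0, "ry": 0, "rz": -0.05, "gripper": -1}
  ]
}}

```text
clock: 52.75
eef_pos: [463.2, 274.4, 132.6]
tcp_rot: [-3.141, 0.0, 0.012]
contact_force: [-0.1, -0.0, -0.9]
opening: 0.267
grasp_force: 59.3
```

Request:
{"op": "servo_tool", "data": {
  "deltas": [
    {"x": 0, "y": 0, "z": -30, "rx": 0, "ry": 0, "rz": 0, "gripper": -1},
    {"x": 0, "y": 0, "z": -55, "rx": 0, "ry": 0, "rz": 0, "gripper": -1},
    {"x": 0, "y": 0, "z": -73, "rx": 0, "ry": 0, "rz": 0, "gripper": -1},
    {"x": 0, "y": 0, "z": -83, "rx": 0, "ry": 0, "rz": 0, "gripper": -1},
    {"x": 0, "y": 0, "z": -88, "rx": 0, "ry": 0, "rz": 0, "gripper": -1},
    {"x": 0, "y": 0, "z": -91, "rx": 0, "ry": 0, "rz": 0, "gripper": -1},
    {"x": 0, "y": 0, "z": -92.5, "rx": 0, "ry": 0, "rz": 0, "gripper": -1},
    {"x": 0, "y": 0, "z": -93, "rx": 0, "ry": 0, "rz": 0, "gripper": -1}
  ]
}}

```text
clock: 53.55
eef_pos: [465.0, 272.5, 40.3]
tcp_rot: [-3.141, -0.001, 0.011]
contact_force: [0.6, 0.4, -1.0]
opening: 0.266
grasp_force: 59.3
```

Request:
{"op": "servo_tool", "data": {
  "deltas": [
    {"x": 0, "y": 0, "z": -1, "rx": 0, "ry": 0, "rz": 0, "gripper": -1},
    {"x": 0, "y": 0, "z": -2, "rx": 0, "ry": 0, "rz": 0, "gripper": -1},
    {"x": 0, "y": 0, "z": -2, "rx": 0, "ry": 0, "rz": 0, "gripper": -1}
  ]
}}

```text
clock: 53.85
eef_pos: [464.9, 272.5, 40.1]
tcp_rot: [-3.141, -0.001, 0.011]
contact_force: [-6.4, -3.3, 25.0]
opening: 0.264
grasp_force: 62.6
```

Request:
{"op": "servo_tool", "data": {
  "deltas": [
    {"x": 0, "y": 0, "z": 2, "rx": 0, "ry": 0, "rz": 0, "gripper": 0.3},
    {"x": 0, "y": 0, "z": 2, "rx": 0, "ry": 0, "rz": 0, "gripper": 0.3},
    {"x": 0, "y": 0, "z": 8, "rx": 0, "ry": 0, "rz": 0, "gripper": 0.3},
    {"x": 0, "y": 0, "z": 50, "rx": 0, "ry": 0, "rz": 0, "gripper": 0.2},
    {"x": 0, "y": 0, "z": 95, "rx": 0, "ry": 0, "rz": 0, "gripper": 0.2},
    {"x": 14, "y": -44, "z": 95, "rx": 0, "ry": 0, "rz": 0.02, "gripper": 0.2},
    {"x": 29, "y": -88, "z": 95, "rx": 0, "ry": 0, "rz": 0.05, "gripper": 0.2},
    {"x": 44, "y": -132, "z": 95, "rx": 0, "ry": 0, "rz": 0.05, "gripper": 0.2},
    {"x": 59, "y": -176, "z": 95, "rx": 0, "ry": 0, "rz": 0.05, "gripper": 0.2},
    {"x": 74, "y": -220, "z": 95, "rx": 0, "ry": 0, "rz": 0.05, "gripper": 0.2}
  ]
}}

```text
clock: 54.85
eef_pos: [539.0, 50.6, 133.2]
tcp_rot: [-3.141, -0.001, 0.062]
contact_force: [0.8, 0.6, -0.2]
opening: 0.6
grasp_force: 0.0
```

Request:
{"op": "servo_tool", "data": {
  "deltas": [
    {"x": 16, "y": -42, "z": 0, "rx": 0, "ry": 0, "rz": 0, "gripper": 0.2},
    {"x": 33, "y": -84, "z": 0, "rx": 0, "ry": 0, "rz": 0, "gripper": 0.2},
    {"x": 50, "y": -126, "z": 0, "rx": 0, "ry": 0, "rz": 0, "gripper": 0.2},
    {"x": 67, "y": -168, "z": 0, "rx": 0, "ry": 0, "rz": 0, "gripper": 0.2},
    {"x": 82, "y": -200, "z": 0, "rx": 0, "ry": 0, "rz": 0, "gripper": 0.2},
    {"x": 92.5, "y": -215, "z": 0, "rx": 0, "ry": 0, "rz": 0, "gripper": 0.2},
    {"x": 92.5, "y": -215, "z": 0, "rx": 0, "ry": 0, "rz": 0, "gripper": 0.2},
    {"x": 92.5, "y": -215, "z": 0, "rx": 0, "ry": 0, "rz": 0, "gripper": 0.2}
  ]
}}

```text
clock: 55.65
eef_pos: [630.5, -162.5, 132.5]
tcp_rot: [-3.141, 0.001, 0.061]
contact_force: [-0.1, -0.9, -0.9]
opening: 0.603
grasp_force: 0.0
```

Request:
{"op": "servo_tool", "data": {
  "deltas": [
    {"x": 0, "y": 0, "z": -40, "rx": 0, "ry": 0, "rz": 0, "gripper": 0.2},
    {"x": 0, "y": 0, "z": -65, "rx": 0, "ry": 0, "rz": 0, "gripper": 0.2},
    {"x": 0, "y": 0, "z": -80, "rx": 0, "ry": 0, "rz": 0, "gripper": 0.2},
    {"x": 0, "y": 0, "z": -88, "rx": 0, "ry": 0, "rz": 0, "gripper": 0.2},
    {"x": 0, "y": 0, "z": -88, "rx": 0, "ry": 0, "rz": 0, "gripper": 0.2}
  ]
}}

```text
clock: 56.15
eef_pos: [630.6, -162.0, 44.3]
tcp_rot: [-3.141, 0.001, 0.062]
contact_force: [0.3, 0.1, 0.1]
opening: 0.602
grasp_force: 0.0
```

Request:
{"op": "servo_tool", "data": {
  "deltas": [
    {"x": 0, "y": 0, "z": 0, "rx": 0, "ry": 0, "rz": 0, "gripper": -1},
    {"x": 0, "y": 0, "z": 0, "rx": 0, "ry": 0, "rz": 0, "gripper": -1},
    {"x": 0, "y": 0, "z": 0, "rx": 0, "ry": 0, "rz": 0, "gripper": -1},
    {"x": 0, "y": 0, "z": 0, "rx": 0, "ry": 0, "rz": 0, "gripper": -1},
    {"x": 0, "y": 0, "z": 0, "rx": 0, "ry": 0, "rz": 0, "gripper": -1},
    {"x": 0, "y": 0, "z": 20, "rx": 0, "ry": 0, "rz": 0, "gripper": -1},
    {"x": 0, "y": 0, "z": 50, "rx": 0, "ry": 0, "rz": 0, "gripper": -1},
    {"x": 0, "y": 0, "z": 88, "rx": 0, "ry": 0, "rz": 0, "gripper": -1},
    {"x": 0, "y": 0, "z": 88, "rx": 0, "ry": 0, "rz": 0, "gripper": -1}
  ]
}}

```text
clock: 57.05
eef_pos: [634.2, -163.6, 138.5]
tcp_rot: [3.139, -0.008, 0.061]
contact_force: [0.6, 0.9, -0.8]
opening: 0.269
grasp_force: 59.1
```

```bash
python3 - <<'E'
from look import *
o=snap("h5"); s=r.sense(); print(s["eef_pos"],s["opening"],s["contact_force"])
for x,y,d,t in((464,422,1,1),(464,347,0,3),(464,273,1,4)):
  for n in("top",):
    print([(round(f),k,p.round(2).tolist()) for f,k,p in fitblock(x,y,d,{n:ratio(n,o[n])},yaws=[0],types=[t],zb=12)])
print([(np.round(d["box"]).astype(int).tolist(),round(d["conf"],2)) for d in r.recognise("block1","scene")])
E
```

```text
[ 631.51216534 -162.82941843  133.95428031] 0.2652504878870081 [-0.84454949 -0.58503058 -2.20663962]
[(194, 1, [465.18, 424.95, 0.02])]
[(310, 3, [464.35, 347.57, 0.05])]
[(193, 4, [465.95, 272.51, 0.03])]
[([229, 222, 24, 30], 0.87), ([359, 180, 25, 18], 0.75), ([328, 182, 18, 25], 0.74), ([345, 178, 20, 28], 0.58)]
```

Request:
{"op": "servo_tool", "data": {
  "deltas": [
    {"x": -14, "y": 30, "z": 0, "rx": 0, "ry": 0, "rz": -0.02, "gripper": -1},
    {"x": -31, "y": 69, "z": 0, "rx": 0, "ry": 0, "rz": -0.04, "gripper": -1},
    {"x": -49, "y": 108, "z": 0, "rx": 0, "ry": 0, "rz": -0.05, "gripper": -1},
    {"x": -67, "y": 147, "z": 0, "rx": 0, "ry": 0, "rz": -0.05, "gripper": -1},
    {"x": -85, "y": 186, "z": 0, "rx": 0, "ry": 0, "rz": -0.05, "gripper": -1},
    {"x": -103, "y": 225, "z": 0, "rx": 0, "ry": 0, "rz": -0.05, "gripper": -1},
    {"x": -121, "y": 264, "z": 0, "rx": 0, "ry": 0, "rz": -0.05, "gripper": -1},
    {"x": -139, "y": 303, "z": 0, "rx": 0, "ry": 0, "rz": -0.05, "gripper": -1},
    {"x": -155, "y": 340, "z": 0, "rx": 0, "ry": 0, "rz": -0.05, "gripper": -1},
    {"x": -167, "y": 363, "z": 0, "rx": 0, "ry": 0, "rz": -0.05, "gripper": -1}
  ]
}}

```text
clock: 58.2
eef_pos: [461.8, 202.0, 131.5]
tcp_rot: [3.141, 0.002, 0.012]
contact_force: [0.3, -0.6, -1.4]
opening: 0.266
grasp_force: 59.3
```

Request:
{"op": "servo_tool", "data": {
  "deltas": [
    {"x": 0, "y": 0, "z": -30, "rx": 0, "ry": 0, "rz": 0, "gripper": -1},
    {"x": 0, "y": 0, "z": -55, "rx": 0, "ry": 0, "rz": 0, "gripper": -1},
    {"x": 0, "y": 0, "z": -73, "rx": 0, "ry": 0, "rz": 0, "gripper": -1},
    {"x": 0, "y": 0, "z": -83, "rx": 0, "ry": 0, "rz": 0, "gripper": -1},
    {"x": 0, "y": 0, "z": -88, "rx": 0, "ry": 0, "rz": 0, "gripper": -1},
    {"x": 0, "y": 0, "z": -91, "rx": 0, "ry": 0, "rz": 0, "gripper": -1},
    {"x": 0, "y": 0, "z": -92.5, "rx": 0, "ry": 0, "rz": 0, "gripper": -1},
    {"x": 0, "y": 0, "z": -93, "rx": 0, "ry": 0, "rz": 0, "gripper": -1}
  ]
}}

```text
clock: 59.0
eef_pos: [464.3, 200.4, 40.3]
tcp_rot: [-3.141, -0.001, 0.011]
contact_force: [-3.3, -1.0, 7.3]
opening: 0.268
grasp_force: 60.1
```

Request:
{"op": "servo_tool", "data": {
  "deltas": [
    {"x": 0, "y": 0, "z": 0, "rx": 0, "ry": 0, "rz": 0, "gripper": 0.3},
    {"x": 0, "y": 0, "z": 0, "rx": 0, "ry": 0, "rz": 0, "gripper": 0.3},
    {"x": 0, "y": 0, "z": 7, "rx": 0, "ry": 0, "rz": 0, "gripper": 0.3},
    {"x": 0, "y": 0, "z": 50, "rx": 0, "ry": 0, "rz": 0, "gripper": 0.3},
    {"x": 0, "y": 0, "z": 95, "rx": 0, "ry": 0, "rz": 0, "gripper": 0.3},
    {"x": -10, "y": -40, "z": 120, "rx": 0, "ry": 0, "rz": 0, "gripper": 0.3},
    {"x": -30, "y": -80, "z": 140, "rx": 0, "ry": 0, "rz": 0, "gripper": 0.3},
    {"x": -50, "y": -120, "z": 150, "rx": 0, "ry": 0, "rz": 0, "gripper": 0.3},
    {"x": -70, "y": -160, "z": 160, "rx": 0, "ry": 0, "rz": 0, "gripper": 0.3},
    {"x": -90, "y": -200, "z": 160, "rx": 0, "ry": 0, "rz": 0, "gripper": 0.3}
  ]
}}

```text
clock: 60.0
eef_pos: [373.9, -0.9, 201.6]
tcp_rot: [-3.141, -0.004, 0.012]
contact_force: [0.7, -1.4, -0.5]
opening: 0.65
grasp_force: 0.0
```

Request:
{"op": "servo_tool", "data": {
  "deltas": [
    {"x": -20, "y": -45, "z": 0, "rx": 0, "ry": 0, "rz": 0, "gripper": 0.3},
    {"x": -20, "y": -90, "z": 0, "rx": 0, "ry": 0, "rz": 0, "gripper": 0.3},
    {"x": -20, "y": -135, "z": 0, "rx": 0, "ry": 0, "rz": 0, "gripper": 0.3},
    {"x": -20, "y": -180, "z": 0, "rx": 0, "ry": 0, "rz": 0, "gripper": 0.3},
    {"x": -20, "y": -225, "z": 0, "rx": 0, "ry": 0, "rz": 0, "gripper": 0.3},
    {"x": -20, "y": -225, "z": 0, "rx": 0, "ry": 0, "rz": 0, "gripper": 0.3},
    {"x": -20, "y": -225, "z": 0, "rx": 0, "ry": 0, "rz": 0, "gripper": 0.3}
  ]
}}

```text
clock: 60.7
eef_pos: [353.6, -225.4, 200.1]
tcp_rot: [-3.141, -0.0, 0.009]
contact_force: [-0.4, 0.7, -0.3]
opening: 0.655
grasp_force: 0.0
```

```bash
python3 - <<'E'
from look import *
o=snap("h6"); s=r.sense(); print(s["eef_pos"],s["contact_force"],s["clock"])
for x,y,d,t in((464,424,1,1),(464,347,0,3),(464,273,1,4),(464,200,0,4)):
    print([(round(f),k,p.round(2).tolist()) for n in("top","scene") for f,k,p in fitblock(x,y,d,{n:ratio(n,o[n])},yaws=[0],types=[t],zb=12)])
for n in("block1","rack","flap","drainer","pedal_pad","jar_a","mug","scrub_brush"):
  for c in("top","scene"): print(n,c,[(np.round(d["box"]).astype(int).tolist(),round(d["conf"],2)) for d in r.recognise(n,c)][:4])
for n,sl in (("scene",np.s_[195:245,355:405]),("top",np.s_[130:190,155:200]),("top",np.s_[115:200,258:345]),("top",np.s_[120:140,258:345])):
    a=cv2.imread(f"pics/{n}0.png")[sl].astype(float); print(n,np.abs(a-o[n][sl]).mean())
E
```

```text
[ 353.72277762 -223.83458569  199.88361176] [-0.5329276  -0.02537299  0.35272928] 60.8
[(194, 1, [464.86, 425.07, 0.04]), (249, 1, [470.57, 424.81, -0.24])]
[(312, 3, [465.54, 347.39, 0.03]), (355, 3, [457.9, 362.92, -0.5])]
[(205, 4, [464.91, 273.27, 0.04]), (338, 4, [469.3, 261.97, -0.46])]
[(270, 4, [465.77, 199.62, 0.02]), (241, 4, [395.44, 193.35, -0.45])]
block1 top [([211, 202, 18, 28], 0.86), ([144, 204, 17, 26], 0.75), ([168, 204, 15, 22], 0.69), ([189, 252, 22, 21], 0.64)]
block1 scene [([345, 178, 18, 26], 0.85), ([327, 183, 19, 23], 0.77), ([311, 187, 19, 24], 0.69), ([360, 177, 25, 19], 0.6)]
rack top [([260, 148, 81, 76], 0.57)]
rack scene [([222, 204, 80, 69], 0.75), ([359, 179, 26, 18], 0.59)]
flap top [([264, 126, 76, 7], 0.57)]
flap scene [([223, 211, 136, 128], 0.59)]
drainer top [([139, 197, 95, 40], 0.84)]
drainer scene [([372, 202, 19, 22], 0.61)]
pedal_pad top [([157, 150, 29, 29], 0.95), ([262, 148, 81, 78], 0.6)]
pedal_pad scene [([372, 200, 21, 25], 0.76), ([311, 188, 19, 25], 0.37)]
jar_a top [([123, 164, 28, 23], 0.96), ([189, 253, 19, 23], 0.89), ([413, 225, 25, 18], 0.89), ([165, 200, 19, 28], 0.74)]
jar_a scene [([124, 220, 24, 30], 0.76), ([311, 164, 12, 16], 0.66), ([394, 183, 22, 30], 0.61), ([345, 182, 18, 22], 0.21)]
mug top [([90, 225, 37, 29], 0.95)]
mug scene [([377, 153, 28, 28], 0.95)]
scrub_brush top [([372, 259, 11, 12], 0.57)]
scrub_brush scene [([168, 188, 14, 29], 0.61), ([359, 179, 24, 20], 0.54)]
scene 4.446666666666666
top 2.759259259259259
top 3.4861392832995266
top 2.7488505747126437
```

```bash
python3 -c "
from rig import r
print(r.sign_off())"
```

```text
the job is handed in; nothing more can be done
None
```

I washed all four blocks and handed the job in at about 61 s on the robot's clock; the sign-off gave no verdict back, but my last camera check showed the blocks on the draining board, the empty rack on the ledge, the flap shut, the treadle up, and the jars, mug and brush in place.

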